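# Change the filter cassettes of the bench dust extractor

### The arm

A 6-joint arm with a two-finger parallel gripper is mounted at the origin on a cart in front of the work surface, level with it; the furniture and walls round the work are solid. World frame = base frame: x ahead of the robot, y to its left, z up, the work surface at z = 0. Lengths are in mm, angles in rad, forces in N, time in s.
With the tool pointing down it reaches from about 350 to 975 mm from the base axis. Payload 7.1 kg.
Tool frame: the origin (TCP) lies on the centre line of the jaws, within the pads' length; the fingertips stand r.nose_length ahead of it and the grasp point (between the pads) lies 5 mm behind it (r.nose_length is the distance from the TCP to the fingertips, in mm); x points along the fingers, y is the direction in which the jaws open and shut, and the axes are right-handed (so a half turn about x gives the same grasp; the last joint's range is limited). The gripper opens to 88 mm and grips with 3 to 60 N. Pads are 20 mm wide; open, the fingers measure 115 mm over their backs; the gripper's body (75 mm by 178 mm) begins 61 mm behind the grasp point.
Start: joints at [-1.127, 0.423, 1.63, -0, 1.089, -0.019], TCP at [279.049, -559.229, 236.675] pointing down, gripper open.
Joint ranges: [-3, 3], [-0.9, 2.11], [0.09, 2.58], [-1.31, 4.45], [0.11, 2.69], [-2.54, 2.54]. Speed limits (rad/s): [2.39, 2.39, 3.01, 3.14, 3.14, 3.14].

### API

Orientations are given as a unit quaternion [x, y, z, w].
In Python, from plant import r gives the robot as it stands. The module is installed in compiled form; this text tells all that it offers.
- The arm moves only by the shell command python3 -m jog 'ROWS' [FORCE]. ROWS is a JSON object of lists of equal length, an entry for each row: "offset": the shift along the tool's x, y, z in m, a list of three; "turn": the turn, a rotation vector about the tool's x, y, z in rad, a list of three; "jaw": the opening in per cent of the stroke, from 0 (shut) to 100 (fully open). In form: {"offset": [[tx, ty, tz], ...], "turn": [[wx, wy, wz], ...], "jaw": [jaw, ...]}. A call has 1 to 8 rows; each row is the pose to reach, as a shift and turn from the pose commanded when the call began, along the tool's axes at that moment; what a row does not reach only later rows make up. A row lasts 1/8 s, in which the tool goes at most 62.5 mm and 10.7 degrees, less where a joint would pass 70% of its speed; a pose out of reach is approached as far as the arm can. A call with a gripper value outside its range is refused whole. The fingers move at their own pace and stop on an object; FORCE is the grip in N (left out, the last holds). Time passes only in rows, so rows that repeat a pose let the fingers close. It gives the time, the measured TCP pose, the force and the opening at its end, in the units of the state.
- r.get_state(): the state, without advancing time (a new reading comes with each control period).
- r.grab_frame(name): name is "scene" or "top" or "wrist"; returns the picture (480x640x3 uint8, red, green, blue); there is no depth.
- r.get_calibration(name): a dict with "intrinsics" (3x3 intrinsics, pixels), "R" (3x3) and "t" (3): a world point X has camera coordinates R X + t; the wrist camera has in their place "mount" (4x4, takes a point from camera to tool coordinates, whose origin is the TCP and whose axes are the tool frame's). Camera axes: x right, y down, z forward; pixel columns grow to the right and rows downward; lengths in mm; the calibration is good to about 2 mm. A picture is of the moment at which its call begins: read the wrist's pose just before it. get_calibration takes no time and is no camera call.
- r.hand_in(): hands the job in, once; it reports no verdict.
The state is a dict: "time": time; "q": joint angles; "joint_vel": joint speeds; "tau": joint torques, N m; "eef_pos": TCP position; "tcp_rot": TCP orientation; "contact_force": force on the tool from outside, world axes, zero at the start; "moment": the same for the moment, N m; "finger_gap": opening from 0.0 (shut) to 1.0 (fully open).
Only numpy, scipy, OpenCV 4.12 (cv2) and the standard library are available. Lean on these libraries where they do the work, as an engineer would, in place of code of your own. Each camera call takes 0.05 s, during which the arm holds its last target.

### The job

Change the filters of the bench dust extractor: pull each used cassette still in the filter box and hang it by its bail on a hook of the wash stand (the one with the drip tray), and take the three clean cassettes off the store rail's hooks, over the upturned tips, and press one fully home into each slot of the box, frame flush with the top. Keep every cassette upright so that no dust spills, and leave the other things on the bench where they are.

Things in the scene. Friction and masses are not known exactly. Their poses are not given: they have to be found in the camera images.
- clean_1: Clean mesh filter cassette, hanging at the start on a store rail hook. Upright metal frame 16 mm (x) by 56 mm (y), 8 to 64 mm above the origin; locating foot 10 by 48 mm below it; stirrup bail above it, to 104 mm. Symmetrical, about 160 g (110 to 210). Origin: centre of the foot's underside, z up. Grip it across the two bail legs (44 mm along its y).
- clean_2: Clean cassette, the same as clean_1, on another hook of the store rail at the start.
- clean_3: Clean cassette, the same as clean_1, on another hook of the store rail at the start.
- used_1: Used cassette, the same shape as clean_1, its mesh caked with pale stone dust; at the start fully home in slot 1 of the filter box, or absent.
- used_2: Used cassette, the same shape as clean_1, its mesh caked with pale stone dust; at the start fully home in slot 2 of the filter box, or absent.
- used_3: Used cassette, the same shape as clean_1, its mesh caked with pale stone dust; at the start fully home in slot 3 of the filter box, or absent.
- used_1_bail (a point): Point on used_1, 98 mm above its origin: middle of the underside of the bail's top bar. The bail of every cassette is flat, in the frame's plane, 8 mm thick (x), 44 mm wide outside (y), legs 6 mm wide, top bar 98 to 104 mm above the origin; its opening is 32 mm wide and 34 mm high (64 to 98 mm).
- used_2_bail (a point): Point on used_2, 98 mm above its origin: middle of the underside of the bail's top bar. Axes as the cassette's.
- used_3_bail (a point): Point on used_3, 98 mm above its origin: middle of the underside of the bail's top bar. Axes as the cassette's.
- filter_box: Filter box of a bench dust extractor, loose on rubber feet (4 kg, can be knocked along). Grey box 150 mm (x) by 100 mm (y); origin at the centre of the underside of the feet, z up, flat top at 96 mm. A fan drum sticks out behind to x = +146 mm, below 82 mm. Three slots in the top, one behind the other; cassettes stand in them with their y along the box's y, only the bail above the top.
- slot_1 (a point): Centre of the floor of slot 1, at the box's x = -46 mm (-x side, with the switch plate), 64 mm below the top; a home cassette has its origin here. Each slot is 20 mm (x) by 60 mm (y). A leaf spring in its +y wall, nose 24 mm down, presses on the cassette's edge: it will not drop home but needs some 4 to 8 N to press in and 8 to 18 N to pull out.
- slot_2 (a point): The same for slot 2, at the box's x = 0. Axes as the box's.
- slot_3 (a point): The same for slot 3, at the box's x = +46 mm, next to the fan. Axes as the box's.
- store_rail: Store rail for clean cassettes, fixed: steel foot plate 125 mm (x) by 300 mm (y), 8 mm thick; origin under its centre, z up. Posts at x = +5, y = +-125 mm carry a crossbar (x 0 to 10 mm, y to +-139 mm, top 176 mm). Three level strip hooks run from it towards -x (the robot) at y = +90, 0, -90 mm, to upturned tips at x = -72 mm.
- wash_stand: Wash stand for used cassettes, fixed: posts, crossbar and three hooks with all the measures of the store rail, but its foot is a grey drip tray, 145 mm by 300 mm, on four short rubber feet, rim 40 mm up. Origin on the bench under the tray's centre, z up.
- store_peg_1 (a point): Store rail's hook 1 (y = +90 mm): middle of the strip's top, 165 mm up, 36 mm from the crossbar and from the tip. Strip 10 mm wide (y), 5 mm thick; the tip, 4 mm thick, stands 14 mm above the strip's top. A cassette hangs with its bail's top bar resting on the strip, its y along the rail's y. Axes as the rail's.
- wash_peg_1 (a point): The same point of the wash stand's hook 1 (y = +90 mm of the stand); hooks as on the store rail. Axes as the stand's.
- store_peg_2 (a point): The same point of the store rail's hook 2 (y = 0 mm). Axes as the store rail's.
- store_peg_3 (a point): The same point of the store rail's hook 3 (y = -90 mm). Axes as the store rail's.
- wash_peg_2 (a point): The same point of the wash stand's hook 2 (y = 0 mm). Axes as the wash stand's.
- wash_peg_3 (a point): The same point of the wash stand's hook 3 (y = -90 mm). Axes as the wash stand's.
- tape_measure: Bystander: yellow tape measure, 55x85x62 mm, loose on the bench. Origin under its centre.
- sand_block: Bystander: pale sanding block, 66x79x30 mm, loose on the bench. Origin under its centre.

How it is judged:
By the outcome, as a careful person would: the job done as asked, in the order asked, and still so for the second after the job is handed in, with the robot touching nothing.
Of used_1, used_2, used_3 only 1 to 3 are there at a start; the rules pass over those that are not, and their reading is None.
At some moment in a run one of filter_box may be knocked a few centimetres aside while the robot is not near it.
It also fails if it takes over 210 s, if anything falls off the work surface, if the arm or the gripper's body presses on something with over 40 N, if the wrist force passes 120 N, or if a joint passes its speed limit or range.

## Working session

There is one attempt and no reset: what is moved stays moved. The work goes in short steps, Python scripts to look and compute and a shell command to move; the robot and the scene stay as the last step left them, time stands still between calls to the robot, and variables do not carry over. Pictures are saved under pics/ and viewed, and the job is handed in when it is done.

```bash
mkdir -p pics
python3 - <<'E'
from plant import r
import cv2
print(r.get_state(), r.nose_length)
for n in ["scene","top","wrist"]:
    c=r.get_calibration(n); print(n,c)
    cv2.imwrite(f"pics/{n}0.png",r.grab_frame(n)[:,:,::-1])
E
```

```text
{'time': 0.0, 'q': array([-1.12698736e+00,  4.23848301e-01,  1.63070736e+00, -3.03506959e-05,
        1.08859578e+00, -1.89710202e-02]), 'joint_vel': array([-0.00088513, -0.00053893,  0.00090345,  0.00051887, -0.00157617,
       -0.00043691]), 'tau': array([ 1.78825427e-03, -5.44624972e+01, -2.73661101e+01,  6.44790614e-02,
        2.27092527e-02, -1.31604447e-04]), 'eef_pos': array([ 278.82022812, -558.74846548,  235.89020519]), 'tcp_rot': array([-0.68813454, -0.16270281,  0.6883855 , -0.16162936]), 'contact_force': array([ 0.75710582,  0.39246236, -0.49734401]), 'moment': array([ 0.00599192, -0.04633063, -0.00942898]), 'finger_gap': 0.9972403067692902} 14.0
scene {'intrinsics': array([[563.57134475,   0.        , 316.9556993 ],
       [  0.        , 563.57134475, 247.84061912],
       [  0.        ,   0.        ,   1.        ]]), 'R': array([[-0.86176739, -0.5072633 ,  0.00639571],
       [-0.31359216,  0.52275328, -0.79270989],
       [ 0.39876925, -0.68513718, -0.60956553]]), 't': array([ 436.83318385,  274.20382029, 1192.08236515])}
top {'intrinsics': array([[605.77402464,   0. 
[... 164 characters left out ...]
7,  0.02563409],
       [-0.98502565, -0.02515254, -0.17056324],
       [ 0.17111403, -0.0216544 , -0.98501324]]), 't': array([ -49.36824885,  532.77637525, 1677.00291011])}
wrist {'intrinsics': array([[349.96483014,   0.        , 320.93637617],
       [  0.        , 349.96483014, 236.23624896],
       [  0.        ,   0.        ,   1.        ]]), 'mount': array([[ 4.52862122e-04, -3.07265275e-01,  9.51623794e-01,
        -1.48079252e+02],
       [ 9.99999888e-01,  1.04967661e-05, -4.72494259e-04,
        -8.42170781e-01],
       [ 1.35192106e-04,  9.51623902e-01,  3.07265246e-01,
        -8.50165854e+01],
       [ 0.00000000e+00,  0.00000000e+00,  0.00000000e+00,
         1.00000000e+00]])}
```

View pics/scene0.png

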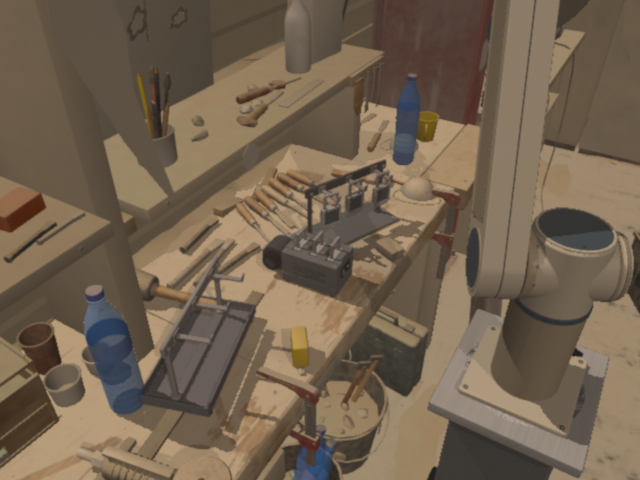

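View pics/top0.png

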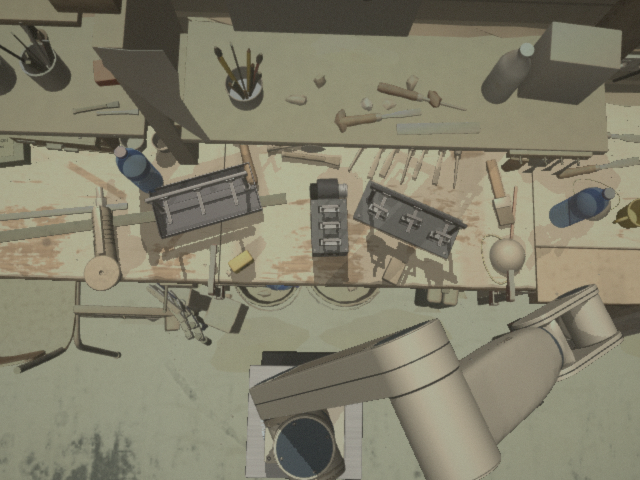

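View pics/wrist0.png

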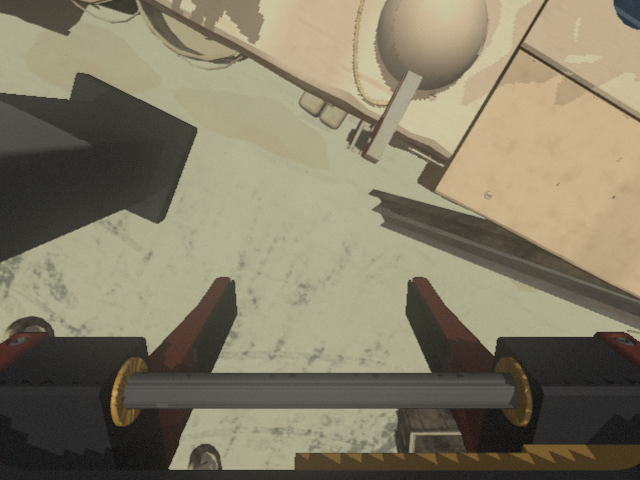

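Run:
```python
import cv2
a=cv2.imread("pics/top0.png"); cv2.imwrite("pics/top0z.png",cv2.resize(a[150:280,290:480],None,fx=4,fy=4,interpolation=cv2.INTER_CUBIC))
cv2.imwrite("pics/top0w.png",cv2.resize(a[140:280,130:300],None,fx=4,fy=4,interpolation=cv2.INTER_CUBIC))
b=cv2.imread("pics/scene0.png"); cv2.imwrite("pics/scene0z.png",cv2.resize(b[150:300,250:420],None,fx=4,fy=4,interpolation=cv2.INTER_CUBIC))
```

```text
(no output)
```

View pics/top0z.png

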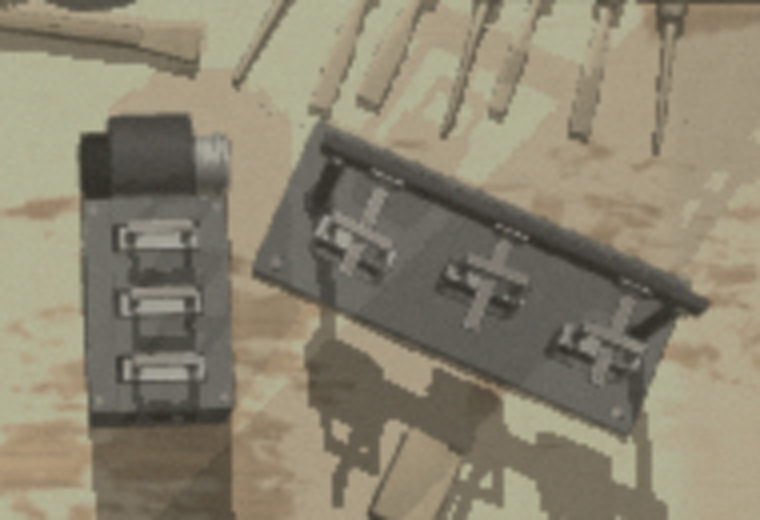

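View pics/top0w.png

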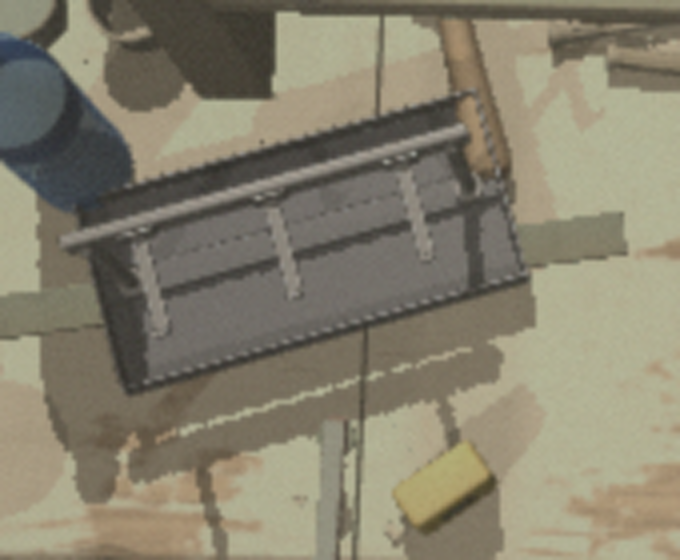

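View pics/scene0z.png

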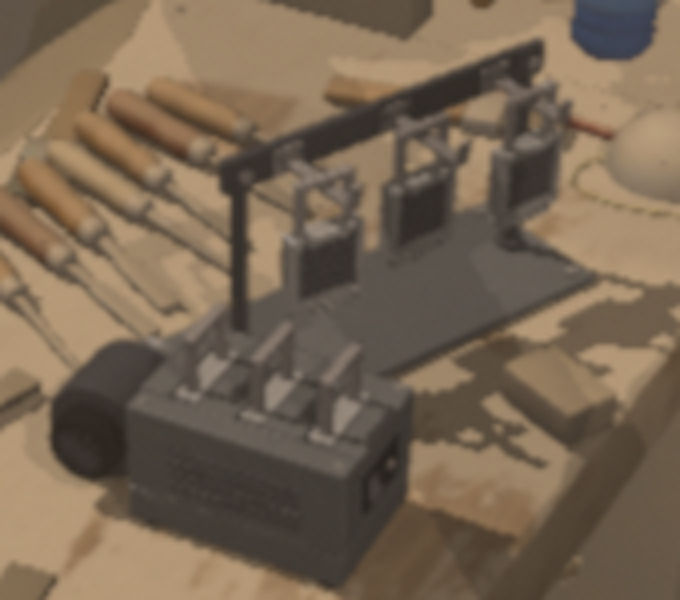

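```bash
cat > h.py <<'E'
import numpy as np, cv2
from plant import r
from scipy.spatial.transform import Rotation as Ro
def cam(n,st=None):
    c=r.get_calibration(n)
    if n!="wrist": return c["intrinsics"],c["R"],c["t"]
    st=st or r.get_state(); T=np.eye(4); T[:3,:3]=Ro.from_quat(st["tcp_rot"]).as_matrix(); T[:3,3]=st["eef_pos"]
    W=np.linalg.inv(T@c["mount"]); return c["intrinsics"],W[:3,:3],W[:3,3]
def ray(C,px,z):
    K,R,t=C; px=np.atleast_2d(px).astype(float); out=[]
    c=-R.T@t
    for u,v in px:
        d=R.T@np.linalg.solve(K,[u,v,1]); out.append(c+d*(z-c[2])/d[2])
    return np.array(out)
def proj(C,X):
    K,R,t=C; p=(K@(R@np.atleast_2d(X).T+t[:,None])).T; return p[:,:2]/p[:,2:]
def down(yaw):
    """tool x down; tool y at world angle yaw"""
    x=np.array([0,0,-1.]); y=np.array([np.cos(yaw),np.sin(yaw),0]); return Ro.from_matrix(np.c_[x,y,np.cross(x,y)])
def go(pos,yaw):
    """print offset/turn from current pose to target TCP pos (mm)"""
    s=r.get_state(); R0=Ro.from_quat(s["tcp_rot"]); T=down(yaw)
    o=R0.inv().apply(np.array(pos)-s["eef_pos"])/1000; w=(R0.inv()*T).as_rotvec()
    print("offset",o.round(4),"turn",w.round(4),"rows>=",max(np.linalg.norm(o)/.0625,np.degrees(np.linalg.norm(w))/10.7))
E
python3 - <<'E'
from h import *
C=cam("top"); z=lambda a,o=(290,150):(np.array(a)+.5)/4-.5+np.array(o)
print("box",ray(C,z([(90,410),(232,405),(228,193),(83,197)]),96).round(1).tolist())
print("bails",ray(C,z([(163,370),(160,303),(160,240)]),136).round(1).tolist())
print("rail plate",ray(C,z([(322,122),(705,305),(630,435),(255,270)]),8).round(1).tolist())
print("tips",ray(C,z([(347,272),(474,322),(600,380)]),179).round(1).tolist())
zw=lambda a:z(a,(130,140))
print("washtips",ray(C,zw([(163,330),(294,293),(430,256)]),179).round(1).tolist())
print("tray",ray(C,zw([(80,207),(470,93),(527,277),(130,392)]),40).round(1).tolist())
print("bar",ray(C,zw([(62,243),(467,128)]),176).round(1).tolist())
s=r.get_state(); print(Ro.from_quat(s["tcp_rot"]).as_matrix().round(3))
E
```

```text
box [[461.4, -8.8, 96.0], [467.3, -106.2, 96.0], [616.3, -101.3, 96.0], [610.8, -0.3, 96.0]]
bails [[484.3, -56.9, 136.0], [529.9, -54.0, 136.0], [573.3, -53.2, 136.0]]
rail plate [[692.1, -175.6, 8.0], [561.9, -457.8, 8.0], [464.6, -401.2, 8.0], [579.4, -127.4, 8.0]]
tips [[546.1, -175.5, 179.0], [514.8, -259.5, 179.0], [478.3, -342.4, 179.0]]
washtips [[520.1, 363.6, 179.0], [546.9, 279.8, 179.0], [574.1, 192.1, 179.0]]
tray [[633.0, 460.6, 40.0], [725.4, 185.7, 40.0], [590.3, 139.2, 40.0], [499.9, 416.2, 40.0]]
bar [[577.0, 433.9, 176.0], [662.4, 171.9, 176.0]]
[[-0.001  0.446 -0.895]
 [ 0.001 -0.895 -0.446]
 [-1.    -0.001  0.   ]]
```

Run:
```python
from h import *
go((570,-282,320),np.radians(-112))
```

```text
offset [-0.0838 -0.1179 -0.3841] turn [8.467e-01 5.000e-04 1.100e-03] rows>= 6.567237896905649
```

```bash
python3 -m jog '{"offset":[[-0.084,-0.118,-0.384],[-0.084,-0.118,-0.384],[-0.084,-0.118,-0.384],[-0.084,-0.118,-0.384],[-0.084,-0.118,-0.384],[-0.084,-0.118,-0.384],[-0.084,-0.118,-0.384],[-0.084,-0.118,-0.384]],"turn":[[0.847,0,0],[0.847,0,0],[0.847,0,0],[0.847,0,0],[0.847,0,0],[0.847,0,0],[0.847,0,0],[0.847,0,0]],"jaw":[100,100,100,100,100,100,100,100]}' 40
python3 - <<'E'
from h import *
go((570,-282,320),np.radians(-112))
E
```

```text
time: 1.15
eef_pos: [572.1, -280.0, 321.1]
tcp_rot: [0.695, -0.134, -0.694, -0.134]
contact_force: [-0.2, 0.3, 1.1]
finger_gap: 1.001
offset [0.0011 0.0026 0.0012] turn [ 0.0039 -0.0012  0.0003] rows>= 0.04931165689037239
```

```bash
python3 -m jog '{"offset":[[0,0,0],[0,0,0]],"turn":[[0,0,0],[0,0,0]],"jaw":[100,100]}' >/dev/null
python3 - <<'E'
from h import *
s=r.get_state(); print(s["eef_pos"],s["time"]); C=cam("wrist",s); f=r.grab_frame("wrist"); np.savez("rail.npz",K=C[0],R=C[1],t=C[2])
cv2.imwrite("pics/wrail.png",f[:,:,::-1])
E
```

```text
[ 568.80996065 -283.11226281  320.11988828] 1.4
```

View pics/wrail.png

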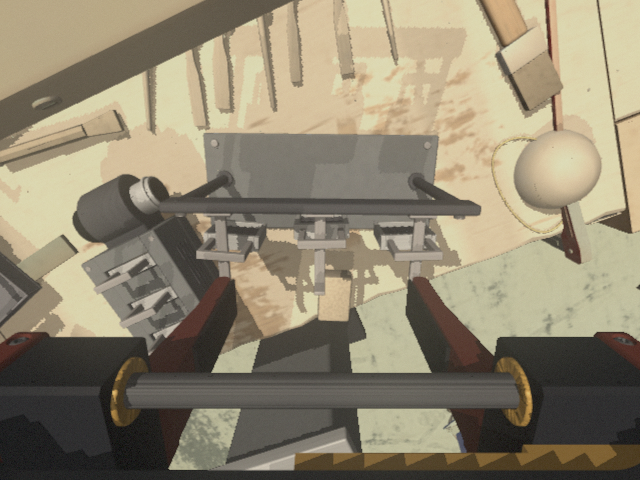

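Run:
```python
import cv2
a=cv2.imread("pics/wrail.png"); cv2.imwrite("pics/wrailz.png",cv2.resize(a[180:320,150:490],(0,0),fx=2.35,fy=2.35,interpolation=cv2.INTER_CUBIC))
```

```text
(no output)
```

View pics/wrailz.png

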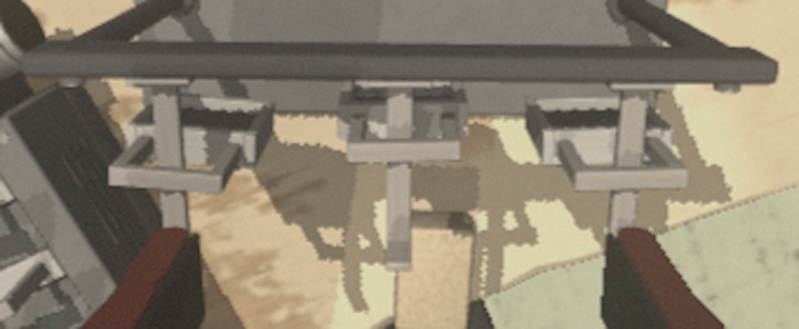

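Run:
```python
from h import *
d=np.load("rail.npz");C=(d["K"],d["R"],d["t"])
z=lambda a:(np.array(a)+.5)/2.35-.5+np.array((150,180))
B=ray(C,z([(168,180),(403,153),(631,180)]),171); print("bails",B.round(1).tolist())
E_=ray(C,z([(112,180),(225,182),(347,152),(460,152),(575,180),(687,180)]),171); print(np.linalg.norm(E_[1::2]-E_[::2],axis=1))
bar=ray(C,z([(25,64),(775,66)]),176); print("bar ends",bar.round(1).tolist(),np.linalg.norm(bar[1]-bar[0]))
d=bar[0]-bar[1]; print("yaw y",np.degrees(np.arctan2(d[1],d[0])))
d=B[0]-B[2]; print("bail line",np.degrees(np.arctan2(d[1],d[0])),np.linalg.norm(d))
pl=ray(C,[(205,134),(437,135)],8); print("plate back",pl.round(1).tolist(),np.linalg.norm(pl[1]-pl[0]))
d=pl[0]-pl[1]; print(np.degrees(np.arctan2(d[1],d[0])))
st=ray(C,z([(168,120),(398,110),(634,120)]),165); print("strips",st.round(1).tolist())
tip=ray(C,z([(398,266)]),179);print("tip",tip)
```

```text
bails [[574.4, -186.8, 171.0], [550.4, -275.2, 171.0], [507.0, -352.8, 171.0]]
[43.66317201 43.2398184  43.3544911 ]
bar ends [[635.6, -161.5, 176.0], [532.2, -413.9, 176.0]] 272.7334026838826
yaw y 67.72676737364309
bail line 67.87798067152755 179.16014068122328
plate back [[689.8, -173.8, 8.0], [578.4, -444.8, 8.0]] 293.02394084142037
67.6529214883388
strips [[595.1, -195.6, 165.0], [565.4, -279.3, 165.0], [527.4, -362.0, 165.0]]
tip [[ 510.52108234 -256.91026322  179.        ]]
```

Run:
```python
from h import *
go((565,-54,260),np.radians(-88))
```

```text
offset [ 0.0603 -0.2109  0.0898] turn [-4.209e-01  1.000e-03  1.000e-04] rows>= 3.792394059712922
```

```bash
python3 -m jog '{"offset":[[0.06,-0.211,0.09],[0.06,-0.211,0.09],[0.06,-0.211,0.09],[0.06,-0.211,0.09],[0.06,-0.211,0.09],[0.06,-0.211,0.09],[0.06,-0.211,0.09],[0.06,-0.211,0.09]],"turn":[[-0.421,0,0],[-0.421,0,0],[-0.421,0,0],[-0.421,0,0],[-0.421,0,0],[-0.421,0,0],[-0.421,0,0],[-0.421,0,0]],"jaw":[100,100,100,100,100,100,100,100]}'
python3 - <<'E'
from h import *
s=r.get_state(); print(s["eef_pos"],s["time"]); C=cam("wrist",s); f=r.grab_frame("wrist"); np.savez("box.npz",K=C[0],R=C[1],t=C[2])
cv2.imwrite("pics/wbox.png",f[:,:,::-1])
go((592,300,320),np.radians(-72.5))
E
```

```text
time: 2.45
eef_pos: [565.8, -54.1, 261.0]
tcp_rot: [0.707, 0.012, -0.707, 0.012]
contact_force: [-0.3, 0.5, 0.5]
finger_gap: 0.998
[565.78150661 -54.12167373 260.9704342 ] 2.45
offset [-0.0591 -0.3527 -0.0387] turn [-2.702e-01 -4.000e-04 -2.000e-04] rows>= 5.75602527201636
```

View pics/wbox.png

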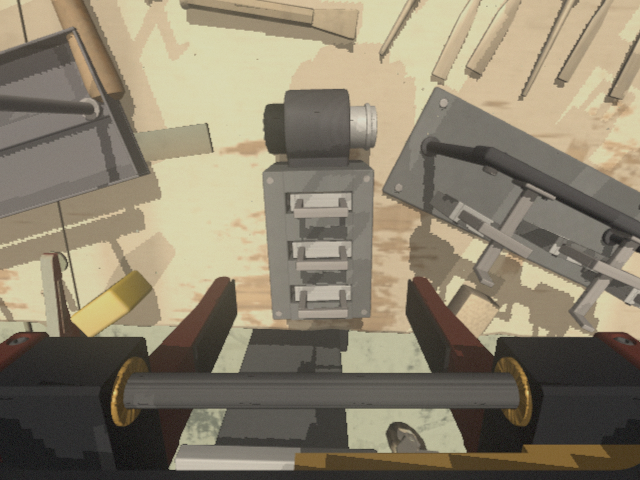

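```bash
python3 -m jog '{"offset":[[-0.059,-0.353,-0.039],[-0.059,-0.353,-0.039],[-0.059,-0.353,-0.039],[-0.059,-0.353,-0.039],[-0.059,-0.353,-0.039],[-0.059,-0.353,-0.039],[-0.059,-0.353,-0.039],[-0.059,-0.353,-0.039]],"turn":[[-0.27,0,0],[-0.27,0,0],[-0.27,0,0],[-0.27,0,0],[-0.27,0,0],[-0.27,0,0],[-0.27,0,0],[-0.27,0,0]],"jaw":[100,100,100,100,100,100,100,100]}'
python3 - <<'E'
from h import *
s=r.get_state(); print(s["eef_pos"],s["time"]); C=cam("wrist",s); f=r.grab_frame("wrist"); np.savez("wash.npz",K=C[0],R=C[1],t=C[2])
cv2.imwrite("pics/wwash.png",f[:,:,::-1])
cv2.imwrite("pics/wwashz.png",cv2.resize(f[160:320,150:490,::-1],(0,0),fx=2.35,fy=2.35,interpolation=cv2.INTER_CUBIC))
a=cv2.imread("pics/wbox.png"); cv2.imwrite("pics/wboxz.png",cv2.resize(a[150:330,250:390],(0,0),fx=3.3,fy=3.3,interpolation=cv2.INTER_CUBIC))
E
```

```text
time: 3.5
eef_pos: [591.5, 300.6, 319.2]
tcp_rot: [-0.699, -0.108, 0.699, -0.108]
contact_force: [-0.3, -0.5, 0.4]
finger_gap: 0.999
[591.50375503 300.5542114  319.23161263] 3.5
```

View pics/wwash.png

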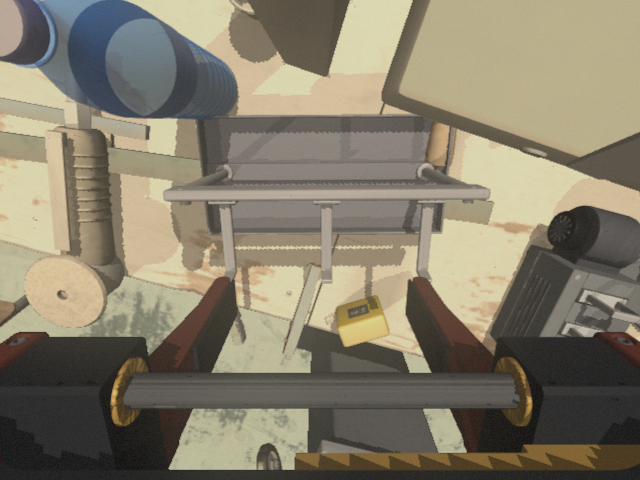

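View pics/wwashz.png

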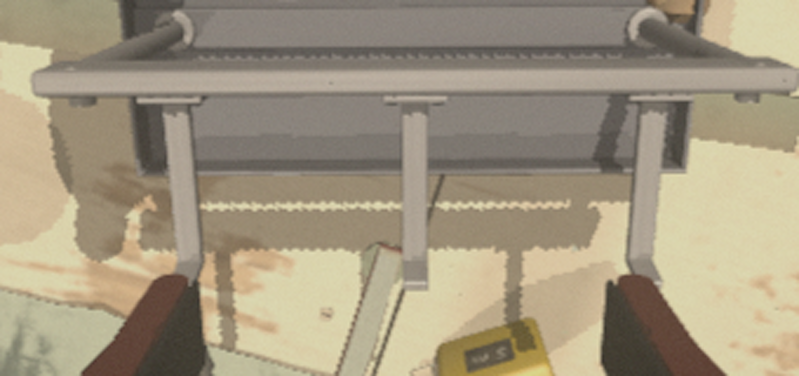

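View pics/wboxz.png

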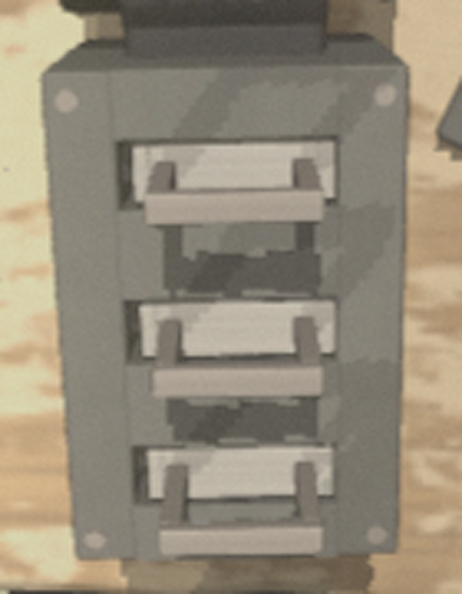

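Run:
```python
from h import *
d=np.load("box.npz");C=(d["K"],d["R"],d["t"])
z=lambda a:(np.array(a)+.5)/3.3-.5+np.array((250,150))
ang=lambda d:round(float(np.degrees(np.arctan2(d[1],d[0]))),2)
b=ray(C,z([(42,72),(407,67),(397,553),(77,557)]),96); print("box",b.round(1).tolist(),[np.linalg.norm(b[i]-b[i-1]).round(1) for i in range(4)],ang(b[0]-b[1]),ang(b[3]-b[2]),ang(b[0]-b[3]),ang(b[1]-b[2]),b.mean(0))
s=ray(C,z([(118,142),(337,142),(125,300),(336,300),(133,447),(335,447)]),96); print("slot +x edges",s.round(1).tolist(),np.linalg.norm(s[::2]-s[1::2],axis=1),ang(s[0]-s[1]))
s=ray(C,z([(147,206),(322,206),(154,382),(322,382),(161,541),(322,541)]),136); print("bails",((s[::2]+s[1::2])/2).round(1).tolist(),np.linalg.norm(s[::2]-s[1::2],axis=1),ang(s[0]-s[1]))
d=np.load("wash.npz");C=(d["K"],d["R"],d["t"])
z=lambda a:(np.array(a)+.5)/2.35-.5+np.array((150,160))
b=ray(C,z([(33,80),(797,77)]),176); print("bar",b.round(1).tolist(),np.linalg.norm(b[0]-b[1]),ang(b[0]-b[1]))
s=ray(C,z([(184,185),(414,190),(646,185)]),165); print("strips",s.round(1).tolist(),ang(s[0]-s[2]))
s=ray(C,z([(414,287),(190,270),(643,272)]),179); print("tip",s.round(1).tolist())
s=ray(C,z([(179,105),(414,103),(652,103)]),165); print("strip root",s.round(1).tolist())
```

```text
box [[607.9, 0.2, 96.0], [612.6, -97.8, 96.0], [464.7, -106.6, 96.0], [459.9, -8.2, 96.0]] [np.float64(148.2), np.float64(98.1), np.float64(148.2), np.float64(98.6)] 92.77 92.8 3.22 3.42 [536.29421913 -53.08455076  96.        ]
slot +x edges [[589.6, -20.3, 96.0], [591.7, -80.2, 96.0], [544.0, -22.5, 96.0], [546.1, -82.8, 96.0], [497.8, -25.1, 96.0], [499.9, -85.3, 96.0]] [59.97501735 60.34304675 60.25159532] 91.99
bails [[582.6, -52.5, 136.0], [536.5, -55.0, 136.0], [490.6, -57.5, 136.0]] [42.53318241 42.89342517 43.07076804] 91.99
bar [[578.3, 436.0, 176.0], [661.8, 175.6, 176.0]] 273.4748847137265 107.79
strips [[551.4, 377.5, 165.0], [576.4, 292.0, 165.0], [605.4, 207.0, 165.0]] 107.56
tip [[543.3, 281.5, 179.0], [524.3, 365.3, 179.0], [575.7, 200.0, 179.0]]
strip root [[581.8, 386.3, 165.0], [609.1, 302.5, 165.0], [636.1, 217.4, 165.0]]
```

Run:
```python
from h import *
go((490.6,-57.3,200),np.radians(-87.1))
```

```text
offset [0.1196 0.3103 0.2037] turn [ 0.2552  0.001  -0.0006] rows>= 6.239403180818349
```

```bash
python3 -m jog '{"offset":[[0.119,0.31,0.204],[0.119,0.31,0.204],[0.119,0.31,0.204],[0.119,0.31,0.204],[0.119,0.31,0.204],[0.119,0.31,0.204],[0.119,0.31,0.204],[0.119,0.31,0.204]],"turn":[[0.255,0.001,0],[0.255,0.001,0],[0.255,0.001,0],[0.255,0.001,0],[0.255,0.001,0],[0.255,0.001,0],[0.255,0.001,0],[0.255,0.001,0]],"jaw":[100,100,100,100,100,100,100,80]}'
python3 - <<'E'
from h import *
s=r.get_state(); f=r.grab_frame("wrist"); C=cam("wrist",s)
cv2.imwrite("pics/w2.png",f[:,:,::-1])
go((490.6,-57.3,114),np.radians(-87.1))
print(proj(C,[[490.6,-57.3,136]]))
E
```

```text
time: 4.55
eef_pos: [490.3, -57.1, 200.7]
tcp_rot: [0.707, 0.017, -0.707, 0.017]
contact_force: [0.5, 0.8, 0.4]
finger_gap: 0.92
offset [0.0871 0.0011 0.0006] turn [-0.0008 -0.0018  0.0003] rows>= 1.3939163052244772
[[322.65619478 259.06735958]]
```

View pics/w2.png

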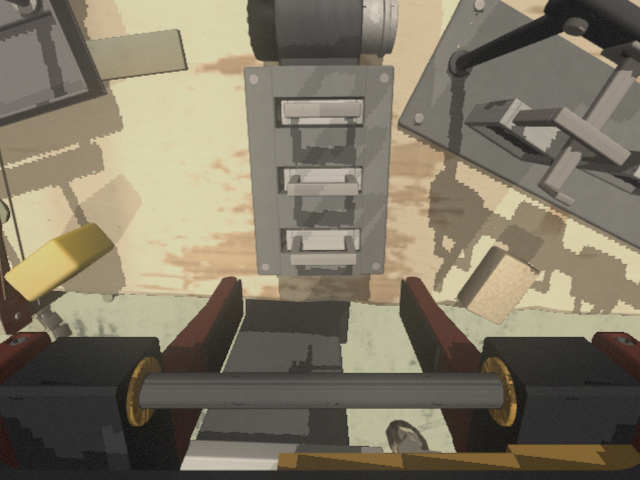

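```bash
python3 -m jog '{"offset":[[0.043,0.0005,0.0003],[0.07,0.001,0.0005],[0.087,0.001,0.0005],[0.087,0.001,0.0005],[0.087,0.001,0.0005],[0.087,0.001,0.0005],[0.087,0.001,0.0005],[0.087,0.001,0.0005]],"turn":[[0,-0.001,0],[0,-0.001,0],[0,-0.001,0],[0,-0.001,0],[0,-0.001,0],[0,-0.001,0],[0,-0.001,0],[0,-0.001,0]],"jaw":[80,80,80,80,40,40,40,40]}' 40
python3 -m jog '{"offset":[[0,0,0],[0,0,0],[0,0,0]],"turn":[[0,0,0],[0,0,0],[0,0,0]],"jaw":[40,40,40]}' 40
python3 - <<'E'
from h import *
f=r.grab_frame("wrist"); cv2.imwrite("pics/w3.png",f[:,:,::-1])
E
```

```text
time: 5.6
eef_pos: [491.2, -57.3, 114.5]
tcp_rot: [0.708, 0.018, -0.706, 0.019]
contact_force: [-0.7, -4.1, 5.9]
finger_gap: 0.497
time: 5.98
eef_pos: [491.2, -57.3, 114.4]
tcp_rot: [0.707, 0.018, -0.706, 0.018]
contact_force: [-1.3, -3.5, 6.6]
finger_gap: 0.499
```

View pics/w3.png

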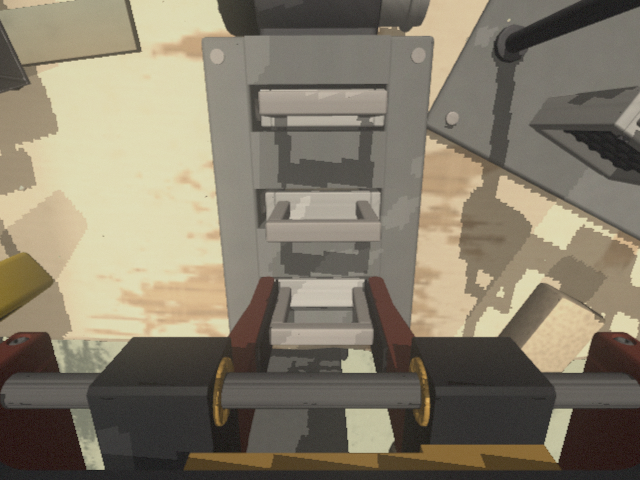

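```bash
python3 -m jog '{"offset":[[-0.005,0,0],[-0.012,0,0],[-0.025,0,0],[-0.045,0,0],[-0.075,0,0],[-0.11,0,0],[-0.13,0,0],[-0.13,0,0]],"turn":[[0,0,0],[0,0,0],[0,0,0],[0,0,0],[0,0,0],[0,0,0],[0,0,0],[0,0,0]],"jaw":[40,40,40,40,40,40,40,40]}' 40
python3 - <<'E'
from h import *
f=r.grab_frame("wrist"); cv2.imwrite("pics/w4.png",f[:,:,::-1])
f=r.grab_frame("scene"); cv2.imwrite("pics/s4.png",cv2.resize(f[100:400,100:500,::-1],(0,0),fx=2,fy=2))
go((553.5-70*.953,379.1-70*.304,200),np.radians(-72.3))
E
```

```text
time: 7.02
eef_pos: [491.3, -56.3, 245.7]
tcp_rot: [0.708, 0.018, -0.706, 0.018]
contact_force: [-0.3, -0.2, -1.5]
finger_gap: 0.498
offset [ 0.0438 -0.4138 -0.0183] turn [-2.571e-01  2.000e-04  8.000e-04] rows>= 6.663654602338374
```

View pics/w4.png

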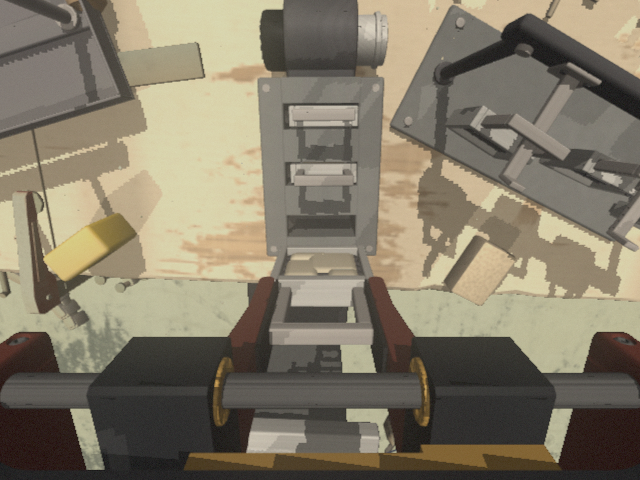

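View pics/s4.png

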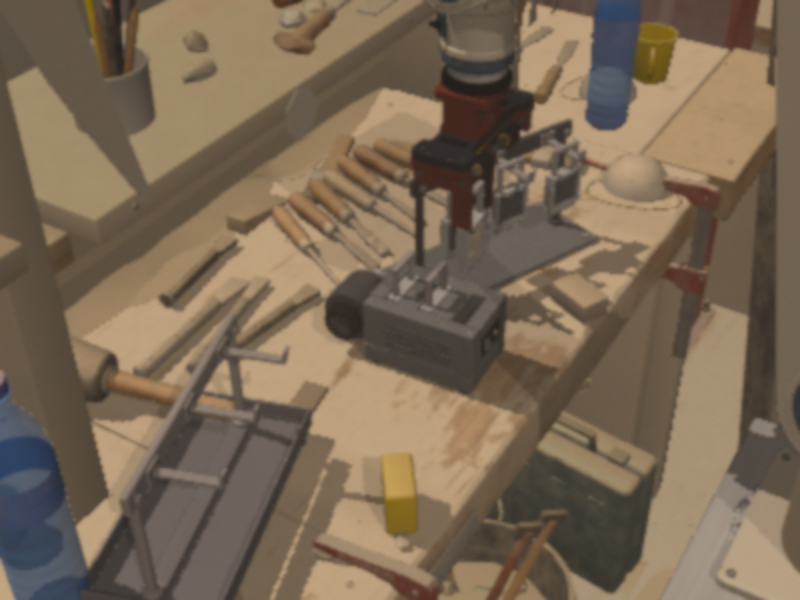

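```bash
python3 -m jog '{"offset":[[0.044,-0.05,-0.018],[0.044,-0.1,-0.018],[0.044,-0.15,-0.018],[0.044,-0.21,-0.018],[0.044,-0.27,-0.018],[0.044,-0.33,-0.018],[0.044,-0.39,-0.018],[0.044,-0.414,-0.018]],"turn":[[-0.03,0,0],[-0.06,0,0],[-0.1,0,0],[-0.14,0,0],[-0.18,0,0],[-0.22,0,0],[-0.257,0,0],[-0.257,0,0]],"jaw":[40,40,40,40,40,40,40,40]}' 40
python3 -m jog '{"offset":[[0,0,0]],"turn":[[0,0,0]],"jaw":[40]}' 40
python3 - <<'E'
from h import *
s=r.get_state();C=cam("wrist",s)
f=r.grab_frame("wrist"); cv2.imwrite("pics/w5.png",f[:,:,::-1])
x=np.array([.953,.304,0]);
go(np.array([553.5,379.1,171])-70*x,np.radians(-72.3))
go(np.array([553.5,379.1,171]),np.radians(-72.3))
print(proj(C,[[553.5,379.1,165],np.array([553.5,379.1,179])-38*x]))
E
```

```text
time: 8.12
eef_pos: [485.6, 360.2, 198.2]
tcp_rot: [-0.698, -0.11, 0.699, -0.11]
contact_force: [-0.4, -0.4, -1.1]
finger_gap: 0.5
time: 8.25
eef_pos: [486.0, 358.3, 198.4]
tcp_rot: [-0.698, -0.109, 0.699, -0.11]
contact_force: [-0.0, 0.0, -1.5]
finger_gap: 0.495
offset [ 0.0275 -0.0006 -0.0009] turn [ 0.0006  0.0024 -0.0009] rows>= 0.44029662147206294
offset [ 0.0273 -0.0006 -0.071 ] turn [ 0.0006  0.0024 -0.0009] rows>= 1.2168156249719313
[[324.47996743 152.6896631 ]
 [324.37735659 232.74535258]]
```

View pics/w5.png

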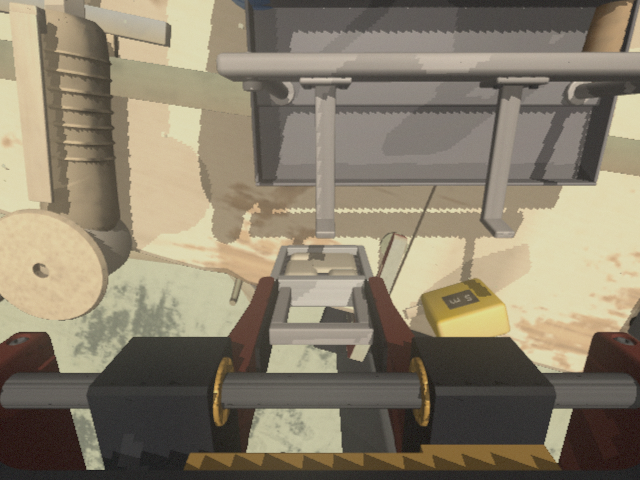

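```bash
python3 -m jog '{"offset":[[0.0275,0,0],[0.0275,0,0],[0.0275,0,-0.02],[0.0275,-0.0005,-0.04],[0.0275,-0.0005,-0.06],[0.0275,-0.0005,-0.071],[0.0275,-0.0005,-0.071],[0.0275,-0.0005,-0.071]],"turn":[[0,0.002,0],[0,0.002,0],[0,0.002,0],[0,0.002,0],[0,0.002,0],[0,0.002,0],[0,0.002,0],[0,0.002,0]],"jaw":[40,40,40,40,40,40,40,40]}' 40
python3 - <<'E'
from h import *
s=r.get_state();C=cam("wrist",s)
f=r.grab_frame("wrist"); cv2.imwrite("pics/w6.png",f[:,:,::-1])
E
```

```text
time: 9.3
eef_pos: [553.8, 379.0, 172.2]
tcp_rot: [0.699, 0.109, -0.698, 0.109]
contact_force: [-0.3, -0.3, -1.2]
finger_gap: 0.494
```

View pics/w6.png

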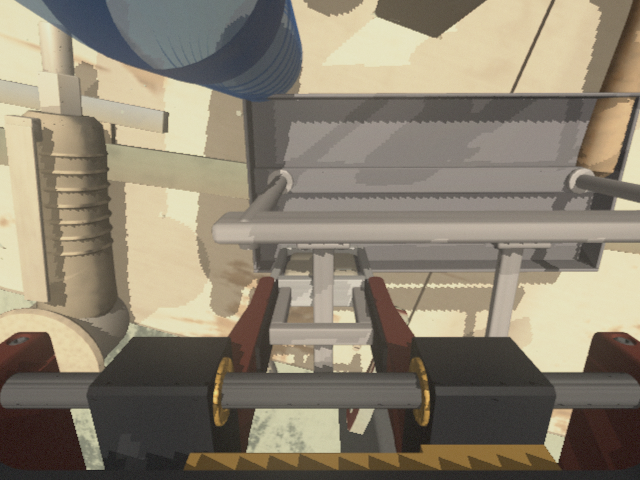

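```bash
python3 -m jog '{"offset":[[0.01,0,0],[0.018,0,0],[0.022,0,0],[0.0235,0,0],[0.0235,0,0],[0.0235,0,0]],"turn":[[0,0,0],[0,0,0],[0,0,0],[0,0,0],[0,0,0],[0,0,0]],"jaw":[40,40,40,40,40,40]}' 40
```

```text
time: 10.1
eef_pos: [554.0, 379.5, 149.3]
tcp_rot: [0.699, 0.109, -0.698, 0.109]
contact_force: [-3.8, -2.1, 5.4]
finger_gap: 0.501
```

```bash
python3 -m jog '{"offset":[[0,0,0],[0,0,0],[0,0,0],[-0.005,0,0],[-0.02,0,0],[-0.05,0,0],[-0.09,0,0],[-0.1,0,0]],"turn":[[0,0,0],[0,0,0],[0,0,0],[0,0,0],[0,0,0],[0,0,0],[0,0,0],[0,0,0]],"jaw":[66,66,66,66,66,66,66,80]}' 40
python3 - <<'E'
from h import *
s=r.get_state();C=cam("wrist",s)
f=r.grab_frame("wrist"); cv2.imwrite("pics/w7.png",f[:,:,::-1])
go((565,-54,260),np.radians(-87.1))
E
```

```text
time: 11.1
eef_pos: [555.7, 380.5, 252.8]
tcp_rot: [0.701, 0.11, -0.696, 0.108]
contact_force: [0.5, -0.3, -0.4]
finger_gap: 0.737
offset [-0.009   0.4167  0.1229] turn [ 0.2581 -0.007   0.0025] rows>= 6.9526836488031405
```

View pics/w7.png

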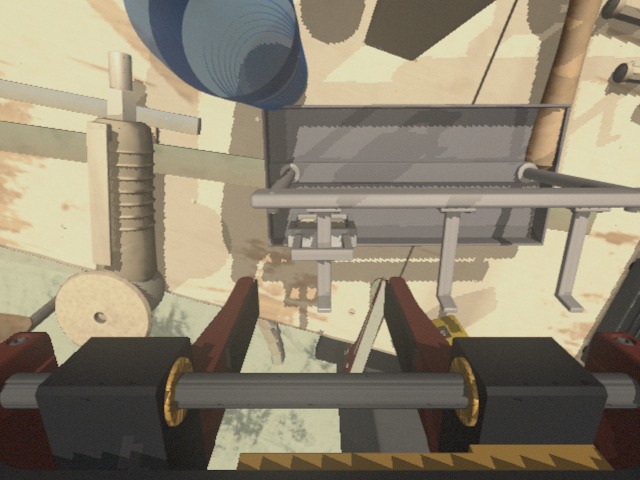

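Run:
```python
from h import *
go((537,-55,215),np.radians(-87.1))
```

```text
offset [0.0358 0.4092 0.1502] turn [ 0.2581 -0.007   0.0025] rows>= 6.998088347535962
```

```bash
python3 -m jog '{"offset":[[0.036,0.409,0.15],[0.036,0.409,0.15],[0.036,0.409,0.15],[0.036,0.409,0.15],[0.036,0.409,0.15],[0.036,0.409,0.15],[0.036,0.409,0.15],[0.036,0.409,0.15]],"turn":[[0.258,-0.007,0.002],[0.258,-0.007,0.002],[0.258,-0.007,0.002],[0.258,-0.007,0.002],[0.258,-0.007,0.002],[0.258,-0.007,0.002],[0.258,-0.007,0.002],[0.258,-0.007,0.002]],"jaw":[80,80,80,80,80,80,80,80]}' 40
python3 -m jog '{"offset":[[0,0,0]],"turn":[[0,0,0]],"jaw":[80]}' 40
cat > box.py <<'E'
import sys
from h import *
n=sys.argv[1]
s=r.get_state();C=cam("wrist",s); f=r.grab_frame("wrist"); np.savez("box.npz",K=C[0],R=C[1],t=C[2])
u0,v0,w,hh=map(int,sys.argv[2:6]); k=600/max(w,hh)
cv2.imwrite(f"pics/{n}.png",f[:,:,::-1]); cv2.imwrite(f"pics/{n}z.png",cv2.resize(f[v0:v0+hh,u0:u0+w,::-1],(0,0),fx=k,fy=k,interpolation=cv2.INTER_CUBIC)); print("scale",k,s["eef_pos"],s["time"])
E
python3 box.py w8 200 20 240 300
```

```text
time: 12.15
eef_pos: [534.5, -59.2, 211.1]
tcp_rot: [-0.704, -0.015, 0.709, -0.017]
contact_force: [0.0, 1.0, -0.2]
finger_gap: 0.801
time: 12.28
eef_pos: [535.2, -55.5, 211.7]
tcp_rot: [-0.705, -0.017, 0.709, -0.018]
contact_force: [-0.5, -0.4, -0.4]
finger_gap: 0.8
scale 2.0 [535.24126801 -55.49918543 211.71195044] 12.275
```

View pics/w8z.png

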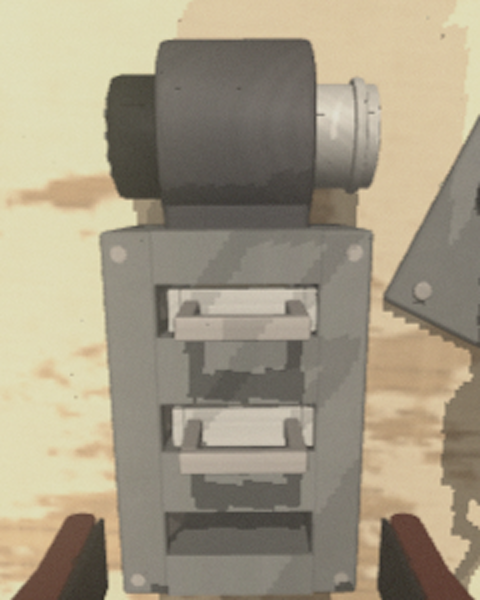

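```bash
cat > meas.py <<'E'
from h import *
ang=lambda d:round(float(np.degrees(np.arctan2(d[1],d[0]))),2)
def M(k,u0,v0,px,Z):
    d=np.load("box.npz");C=(d["K"],d["R"],d["t"])
    return ray(C,(np.array(px)+.5)/k-.5+np.array((u0,v0)),Z)
def corners(k,u0,v0,px):
    """bl br fr fl"""
    b=M(k,u0,v0,px,96); print("box",b.mean(0).round(1),[np.linalg.norm(b[i]-b[i-1]).round(1) for i in range(4)],ang(b[0]-b[1])-90,ang(b[3]-b[2])-90,ang(b[0]-b[3]),ang(b[1]-b[2]))
    return b
def bail(k,u0,v0,l,rr):
    s=M(k,u0,v0,[l,rr],136); print("bail",s.mean(0).round(1),np.linalg.norm(s[0]-s[1]).round(1),ang(s[0]-s[1])-90)
E
python3 - <<'E'
from meas import *
corners(2,200,20,[(102,232),(371,232),(354,592),(126,594)])
bail(2,200,20,(181,462),(306,463)); bail(2,200,20,(176,330),(310,330))
go((536.5,-55,114),np.radians(-87.1))
E
```

```text
box [536.1 -53.2  96. ] [np.float64(149.2), np.float64(97.3), np.float64(148.3), np.float64(97.7)] 2.8400000000000034 3.3599999999999994 3.19 3.33
bail [536.6 -55.1 136. ] 42.6 2.319999999999993
bail [581.8 -52.6 136. ] 42.9 2.8299999999999983
offset [ 0.0979  0.0001 -0.0016] turn [ 0.0006  0.0056 -0.0018] rows>= 1.566473079899478
```

```bash
python3 -m jog '{"offset":[[0.05,0,-0.001],[0.08,0,-0.0015],[0.098,0,-0.0015],[0.098,0,-0.0015],[0.098,0,-0.0015],[0.098,0,-0.0015],[0.098,0,-0.0015],[0.098,0,-0.0015]],"turn":[[0,0.0056,-0.0018],[0,0.0056,-0.0018],[0,0.0056,-0.0018],[0,0.0056,-0.0018],[0,0.0056,-0.0018],[0,0.0056,-0.0018],[0,0.0056,-0.0018],[0,0.0056,-0.0018]],"jaw":[80,80,80,80,40,40,40,40]}' 40
python3 -m jog '{"offset":[[0,0,0],[0,0,0],[0,0,0],[-0.005,0,0],[-0.012,0,0],[-0.025,0,0],[-0.045,0,0],[-0.075,0,0]],"turn":[[0,0,0],[0,0,0],[0,0,0],[0,0,0],[0,0,0],[0,0,0],[0,0,0],[0,0,0]],"jaw":[40,40,40,40,40,40,40,40]}' 40
python3 -m jog '{"offset":[[-0.04,0,0],[-0.055,0,0],[-0.055,0,0]],"turn":[[0,0,0],[0,0,0],[0,0,0]],"jaw":[40,40,40]}' 40
python3 - <<'E'
from h import *
x=np.array([.953,.304,0]);
go(np.array([580.9,293.3,200])-70*x,np.radians(-72.3))
E
```

```text
time: 13.32
eef_pos: [537.3, -55.8, 115.2]
tcp_rot: [0.708, 0.018, -0.706, 0.018]
contact_force: [-0.6, 0.6, 6.3]
finger_gap: 0.497
time: 14.32
eef_pos: [536.5, -55.8, 190.5]
tcp_rot: [0.707, 0.018, -0.707, 0.018]
contact_force: [0.8, 0.1, -0.6]
finger_gap: 0.504
time: 14.7
eef_pos: [537.2, -55.9, 245.5]
tcp_rot: [0.708, 0.018, -0.706, 0.018]
contact_force: [0.7, 0.6, -2.0]
finger_gap: 0.497
offset [ 0.0452 -0.3287  0.0065] turn [-0.2582 -0.0034 -0.0013] rows>= 5.309247257729607
```

```bash
python3 -m jog '{"offset":[[0.045,-0.05,0.0065],[0.045,-0.1,0.0065],[0.045,-0.15,0.0065],[0.045,-0.21,0.0065],[0.045,-0.27,0.0065],[0.045,-0.329,0.0065],[0.045,-0.329,0.0065],[0.045,-0.329,0.0065]],"turn":[[-0.03,-0.003,-0.001],[-0.06,-0.003,-0.001],[-0.1,-0.003,-0.001],[-0.14,-0.003,-0.001],[-0.18,-0.003,-0.001],[-0.22,-0.003,-0.001],[-0.258,-0.003,-0.001],[-0.258,-0.003,-0.001]],"jaw":[40,40,40,40,40,40,40,40]}' 40
python3 box.py w9 160 80 320 240
python3 - <<'E'
from h import *
C=cam("wrist")
x=np.array([.953,.304,0]);p=np.array([580.9,293.3,171])
go(p-70*x,np.radians(-72.3))
go(p,np.radians(-72.3))
print(proj(C,[p-[0,0,6],p+[0,0,8]-38*x]))
E
```

```text
time: 15.7
eef_pos: [512.3, 272.6, 197.4]
tcp_rot: [-0.697, -0.109, 0.7, -0.109]
contact_force: [0.3, -0.1, -1.8]
finger_gap: 0.498
scale 1.875 [512.28426266 272.64612762 197.35820696] 15.7
offset [ 0.0267  0.0005 -0.0017] turn [-0.0006  0.0049  0.0002] rows>= 0.4273231262499673
offset [ 0.0263  0.0005 -0.0717] turn [-0.0006  0.0049  0.0002] rows>= 1.2217396765972774
[[323.7983944  150.78681276]
 [323.85415514 231.37660979]]
```

View pics/w9.png

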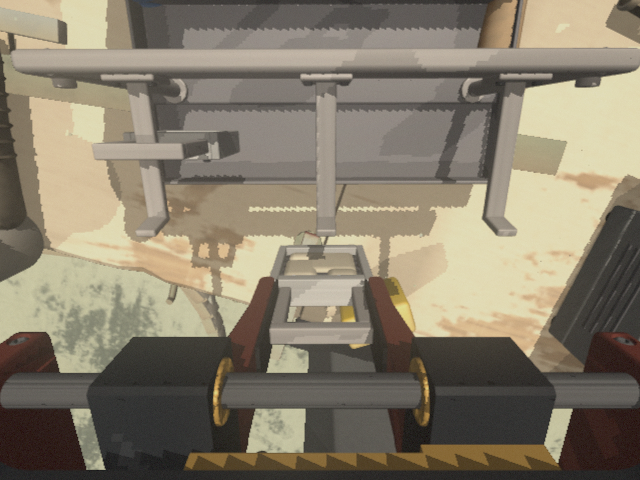

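```bash
python3 -m jog '{"offset":[[0.0267,0.001,-0.001],[0.0267,0.001,-0.001],[0.0267,0.001,-0.02],[0.0265,0.001,-0.04],[0.0265,0.001,-0.06],[0.0265,0.001,-0.072],[0.0265,0.001,-0.072],[0.0265,0.001,-0.072]],"turn":[[0,0.005,0],[0,0.005,0],[0,0.005,0],[0,0.005,0],[0,0.005,0],[0,0.005,0],[0,0.005,0],[0,0.005,0]],"jaw":[40,40,40,40,40,40,40,40]}' 40
python3 -m jog '{"offset":[[0.01,0,0],[0.018,0,0],[0.021,0,0],[0.0225,0,0],[0.0225,0,0],[0.0225,0,0]],"turn":[[0,0,0],[0,0,0],[0,0,0],[0,0,0],[0,0,0],[0,0,0]],"jaw":[40,40,40,40,40,40]}' 40
```

```text
time: 16.75
eef_pos: [581.7, 293.0, 172.5]
tcp_rot: [0.699, 0.109, -0.698, 0.108]
contact_force: [0.8, -0.1, -0.2]
finger_gap: 0.495
time: 17.5
eef_pos: [582.5, 293.5, 150.3]
tcp_rot: [0.7, 0.109, -0.698, 0.108]
contact_force: [-1.9, -0.2, 1.3]
finger_gap: 0.49
```

```bash
python3 -m jog '{"offset":[[0.0005,0,0],[0.0005,0,0],[0.0005,0,0],[-0.005,0,0],[-0.02,0,0],[-0.05,0,0],[-0.09,0,0],[-0.1,0,0]],"turn":[[0,0,0],[0,0,0],[0,0,0],[0,0,0],[0,0,0],[0,0,0],[0,0,0],[0,0,0]],"jaw":[64,64,64,64,64,64,64,80]}' 40
python3 box.py w10 160 80 320 240
python3 - <<'E'
from h import *
go((583,-53,215),np.radians(-87.1))
E
```

```text
time: 18.5
eef_pos: [583.7, 294.0, 254.1]
tcp_rot: [0.702, 0.11, -0.696, 0.108]
contact_force: [-0.1, -0.3, 0.0]
finger_gap: 0.717
scale 1.875 [583.70304512 294.0320611  254.11404697] 18.5
offset [0.0374 0.3304 0.1062] turn [ 0.2582 -0.008   0.0026] rows>= 5.585157978626077
```

View pics/w10.png

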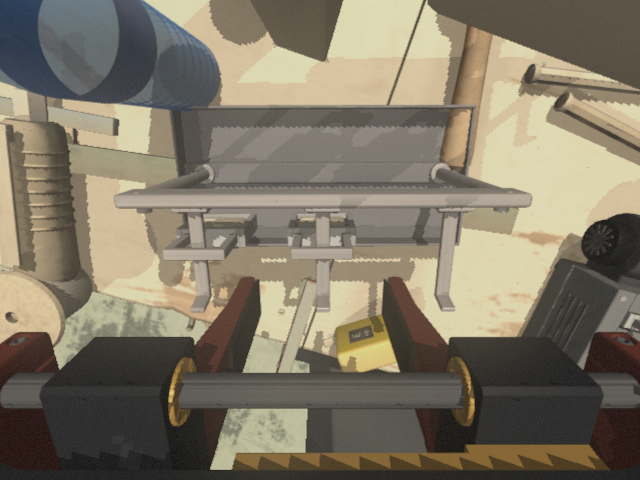

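Both hang properly. Next used_3.

```bash
python3 -m jog '{"offset":[[0.037,0.33,0.106],[0.037,0.33,0.106],[0.037,0.33,0.106],[0.037,0.33,0.106],[0.037,0.33,0.106],[0.037,0.33,0.106],[0.037,0.33,0.106],[0.037,0.33,0.106]],"turn":[[0.258,-0.004,0],[0.258,-0.004,0],[0.258,-0.004,0],[0.258,-0.004,0],[0.258,-0.004,0],[0.258,-0.004,0],[0.258,-0.004,0],[0.258,-0.004,0]],"jaw":[80,80,80,80,80,80,80,80]}' 40
python3 -m jog '{"offset":[[0,0,0]],"turn":[[0,0,0]],"jaw":[80]}' 40
python3 box.py w11 200 20 240 300
```

```text
time: 19.55
eef_pos: [581.1, -52.8, 211.9]
tcp_rot: [-0.706, -0.018, 0.708, -0.017]
contact_force: [0.7, 1.2, 0.0]
finger_gap: 0.801
time: 19.68
eef_pos: [581.5, -52.0, 212.4]
tcp_rot: [-0.706, -0.019, 0.707, -0.018]
contact_force: [-0.1, -0.4, 0.3]
finger_gap: 0.802
scale 2.0 [581.50568455 -52.00182825 212.38076536] 19.675
```

View pics/w11z.png

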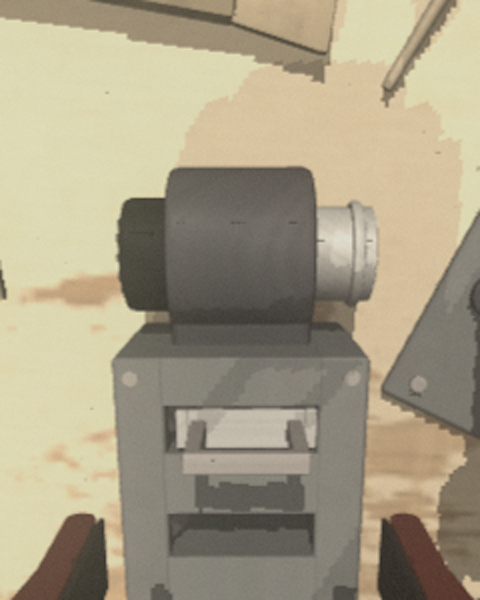

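Run:
```python
from meas import *
bail(2,200,20,(183,464),(309,464))
go((583,-53,114),np.radians(-87.1))
```

```text
bail [582.4 -52.2 136. ] 43.1 3.019999999999996
offset [ 0.0985  0.0012 -0.0015] turn [0.0019 0.0014 0.0011] rows>= 1.5760078247543228
```

```bash
python3 -m jog '{"offset":[[0.05,0.0005,-0.001],[0.08,0.0005,-0.001],[0.0985,0.0005,-0.001],[0.0985,0.0005,-0.001],[0.0985,0.0005,-0.001],[0.0985,0.0005,-0.001],[0.0985,0.0005,-0.001],[0.0985,0.0005,-0.001]],"turn":[[0.001,0.0014,0.001],[0.001,0.0014,0.001],[0.001,0.0014,0.001],[0.001,0.0014,0.001],[0.001,0.0014,0.001],[0.001,0.0014,0.001],[0.001,0.0014,0.001],[0.001,0.0014,0.001]],"jaw":[80,80,80,80,40,40,40,40]}' 40
python3 -m jog '{"offset":[[0,0,0],[0,0,0],[0,0,0],[-0.005,0,0],[-0.012,0,0],[-0.025,0,0],[-0.045,0,0],[-0.075,0,0]],"turn":[[0,0,0],[0,0,0],[0,0,0],[0,0,0],[0,0,0],[0,0,0],[0,0,0],[0,0,0]],"jaw":[40,40,40,40,40,40,40,40]}' 40
python3 -m jog '{"offset":[[-0.04,0,0],[-0.055,0,0],[-0.055,0,0]],"turn":[[0,0,0],[0,0,0],[0,0,0]],"jaw":[40,40,40]}' 40
python3 - <<'E'
from h import *
x=np.array([.953,.304,0]);
go(np.array([608.3,207.5,200])-70*x,np.radians(-72.3))
E
```

```text
time: 20.72
eef_pos: [583.0, -53.3, 115.0]
tcp_rot: [0.707, 0.018, -0.706, 0.017]
contact_force: [-0.3, 3.8, 6.0]
finger_gap: 0.497
time: 21.72
eef_pos: [582.2, -53.9, 190.2]
tcp_rot: [-0.707, -0.017, 0.707, -0.018]
contact_force: [0.6, 0.6, -0.9]
finger_gap: 0.498
time: 22.1
eef_pos: [583.1, -53.9, 245.4]
tcp_rot: [0.708, 0.017, -0.706, 0.018]
contact_force: [0.3, 0.6, -2.0]
finger_gap: 0.496
offset [ 0.0451 -0.242   0.0296] turn [-0.2592 -0.0028 -0.0012] rows>= 3.9665725642315177
```

```bash
python3 -m jog '{"offset":[[0.02,-0.05,0.03],[0.045,-0.1,0.03],[0.045,-0.15,0.03],[0.045,-0.2,0.03],[0.045,-0.242,0.03],[0.045,-0.242,0.03],[0.045,-0.242,0.03],[0.045,-0.242,0.03]],"turn":[[-0.05,-0.003,-0.001],[-0.1,-0.003,-0.001],[-0.15,-0.003,-0.001],[-0.2,-0.003,-0.001],[-0.258,-0.003,-0.001],[-0.258,-0.003,-0.001],[-0.258,-0.003,-0.001],[-0.258,-0.003,-0.001]],"jaw":[40,40,40,40,40,40,40,40]}' 40
python3 box.py w12 160 80 320 240
python3 - <<'E'
from h import *
C=cam("wrist")
x=np.array([.953,.304,0]);p=np.array([608.3,207.5,171])
go(p-70*x,np.radians(-72.3))
go(p,np.radians(-72.3))
print(proj(C,[p-[0,0,6],p+[0,0,8]-38*x]))
E
```

```text
time: 23.1
eef_pos: [540.2, 185.3, 198.4]
tcp_rot: [-0.697, -0.108, 0.7, -0.108]
contact_force: [0.4, -0.8, -2.5]
finger_gap: 0.497
scale 1.875 [540.21386089 185.27713142 198.44170589] 23.1
offset [ 0.0277 -0.0005 -0.0015] turn [-0.0029  0.0035  0.0011] rows>= 0.4432045694884557
offset [ 0.0274 -0.0007 -0.0715] turn [-0.0029  0.0035  0.0011] rows>= 1.225784953000863
[[321.48457867 150.92624322]
 [321.66949675 231.0109886 ]]
```

View pics/w12.png

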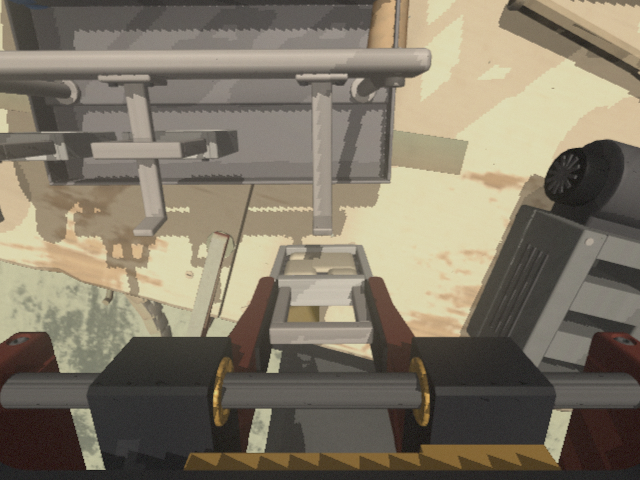

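```bash
python3 -m jog '{"offset":[[0.0275,0,-0.001],[0.0275,0,-0.001],[0.0275,0,-0.02],[0.0275,0,-0.04],[0.0275,0,-0.06],[0.0275,0,-0.0715],[0.0275,0,-0.0715],[0.0275,0,-0.0715]],"turn":[[-0.002,0.004,0],[-0.002,0.004,0],[-0.002,0.004,0],[-0.002,0.004,0],[-0.002,0.004,0],[-0.002,0.004,0],[-0.002,0.004,0],[-0.002,0.004,0]],"jaw":[40,40,40,40,40,40,40,40]}' 40
python3 -m jog '{"offset":[[0.01,0,0],[0.018,0,0],[0.021,0,0],[0.0225,0,0],[0.0225,0,0],[0.0225,0,0]],"turn":[[0,0,0],[0,0,0],[0,0,0],[0,0,0],[0,0,0],[0,0,0]],"jaw":[40,40,40,40,40,40]}' 40
```

```text
time: 24.15
eef_pos: [607.8, 207.9, 171.3]
tcp_rot: [0.699, 0.11, -0.699, 0.109]
contact_force: [0.5, 0.5, -1.8]
finger_gap: 0.496
time: 24.9
eef_pos: [607.6, 208.1, 149.9]
tcp_rot: [-0.698, -0.11, 0.699, -0.109]
contact_force: [-7.1, -2.5, 12.7]
finger_gap: 0.493
```

```bash
python3 -m jog '{"offset":[[-0.0005,0,0],[-0.0005,0,0],[-0.0005,0,0],[-0.005,0,0],[-0.02,0,0],[-0.05,0,0],[-0.09,0,0],[-0.1,0,0]],"turn":[[0,0,0],[0,0,0],[0,0,0],[0,0,0],[0,0,0],[0,0,0],[0,0,0],[0,0,0]],"jaw":[64,64,64,64,64,64,64,70]}' 40
python3 box.py w13 160 80 320 240
python3 - <<'E'
from h import *
go((574.4,-186.8,250),np.radians(-112.2))
E
```

```text
time: 25.9
eef_pos: [610.1, 208.6, 252.7]
tcp_rot: [0.701, 0.11, -0.696, 0.108]
contact_force: [-0.2, 0.8, -0.1]
finger_gap: 0.691
scale 1.875 [610.05330123 208.60907214 252.7184871 ] 25.9
offset [0.001  0.3658 0.1543] turn [ 0.6973 -0.0058  0.0035] rows>= 6.3516433758191395
```

View pics/w13.png

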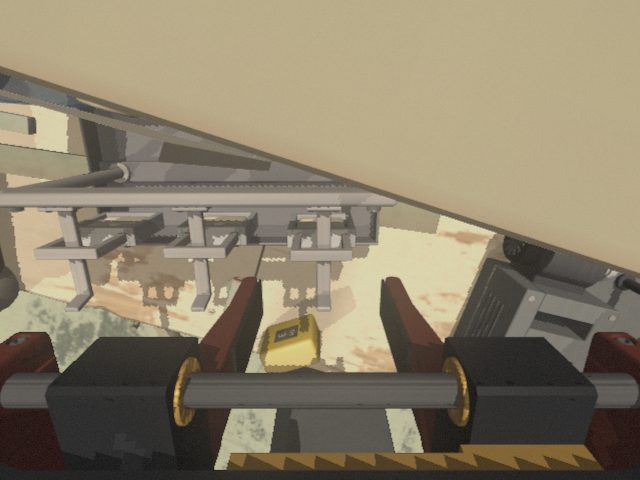

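```bash
python3 -m jog '{"offset":[[0.001,0.366,0.154],[0.001,0.366,0.154],[0.001,0.366,0.154],[0.001,0.366,0.154],[0.001,0.366,0.154],[0.001,0.366,0.154],[0.001,0.366,0.154],[0.001,0.366,0.154]],"turn":[[0.697,-0.003,0],[0.697,-0.003,0],[0.697,-0.003,0],[0.697,-0.003,0],[0.697,-0.003,0],[0.697,-0.003,0],[0.697,-0.003,0],[0.697,-0.003,0]],"jaw":[70,70,70,70,70,70,70,70]}' 40
python3 -m jog '{"offset":[[0,0,0]],"turn":[[0,0,0]],"jaw":[70]}' 40
python3 box.py w14 240 200 320 140
```

```text
time: 26.95
eef_pos: [572.7, -188.2, 246.2]
tcp_rot: [-0.692, 0.136, 0.695, 0.138]
contact_force: [-0.0, 1.4, -0.6]
finger_gap: 0.704
time: 27.08
eef_pos: [573.3, -186.0, 246.6]
tcp_rot: [-0.693, 0.135, 0.695, 0.136]
contact_force: [0.4, -0.2, 0.3]
finger_gap: 0.698
scale 1.875 [ 573.27032357 -185.97333542  246.64031148] 27.075
```

View pics/w14.png

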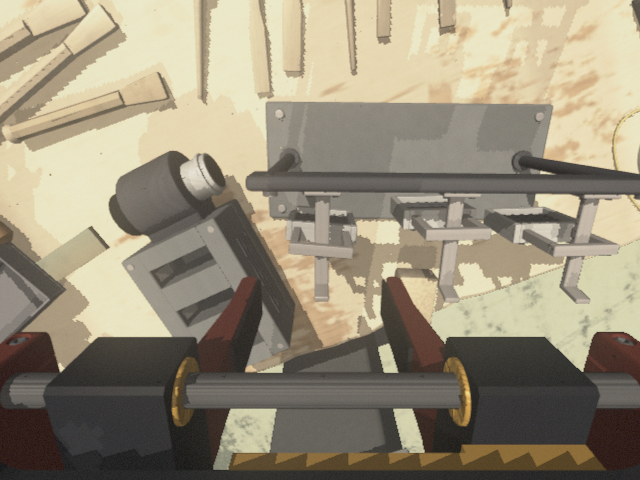

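View pics/w14z.png

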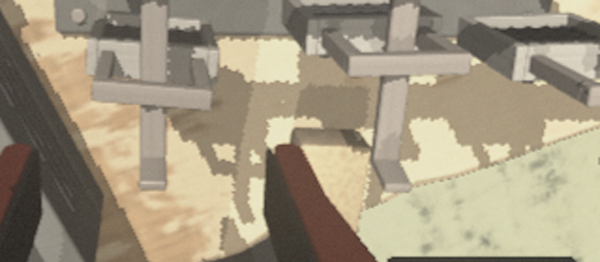

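Run:
```python
from meas import *
k=1.875
s=M(k,240,200,[(91,94),(211,97),(320,56),(468,60)],171); print(s.round(1).tolist(),np.linalg.norm(s[0]-s[1]),ang(s[0]-s[1]))
s=M(k,240,200,[(153,50),(153,140)],165);print(s.round(1).tolist(),ang(s[0]-s[1]))
go(np.r_[M(k,240,200,[(151,95.5)],171)[0][:2],150],np.radians(-112.2))
```

```text
[[583.8, -165.5, 171.0], [566.3, -205.4, 171.0], [566.3, -246.8, 171.0], [545.0, -295.2, 171.0]] 43.58728023226005 66.35
[[589.1, -191.9, 165.0], [555.9, -178.4, 165.0]] -22.12
offset [ 0.0968 -0.0008 -0.0017] turn [0.0019 0.0034 0.001 ] rows>= 1.5494674603459657
```

```bash
python3 -m jog '{"offset":[[0.05,-0.001,-0.0015],[0.08,-0.001,-0.0015],[0.097,-0.001,-0.0015],[0.097,-0.001,-0.0015],[0.097,-0.001,-0.0015],[0.097,-0.001,-0.0015],[0.097,-0.001,-0.0015],[0.097,-0.001,-0.0015]],"turn":[[0.001,0.003,0],[0.001,0.003,0],[0.001,0.003,0],[0.001,0.003,0],[0.001,0.003,0],[0.001,0.003,0],[0.001,0.003,0],[0.001,0.003,0]],"jaw":[70,70,70,70,40,40,40,40]}' 40
python3 -m jog '{"offset":[[0,0,0],[0,0,0],[0,0,0],[0,0,0]],"turn":[[0,0,0],[0,0,0],[0,0,0],[0,0,0]],"jaw":[40,40,40,40]}' 40
python3 box.py w15 240 200 320 140
```

```text
time: 28.12
eef_pos: [575.7, -187.1, 151.4]
tcp_rot: [0.695, -0.136, -0.693, -0.137]
contact_force: [-0.1, 1.8, 7.1]
finger_gap: 0.493
time: 28.62
eef_pos: [575.7, -187.1, 151.4]
tcp_rot: [0.695, -0.136, -0.693, -0.137]
contact_force: [-0.5, 1.0, 5.4]
finger_gap: 0.502
scale 1.875 [ 575.73240505 -187.11601444  151.44372403] 28.625
```

View pics/w15.png

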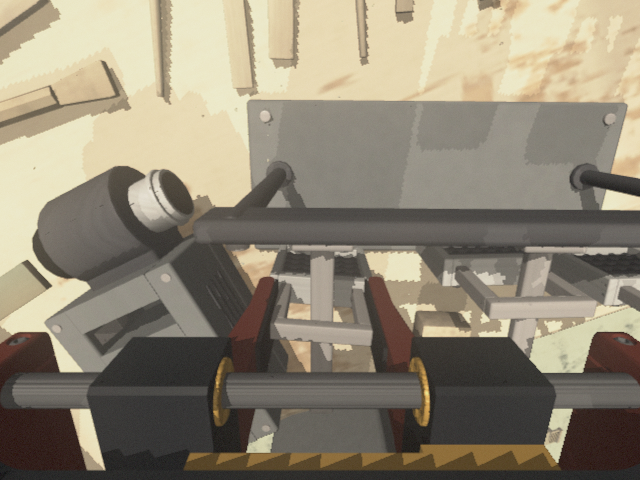

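```bash
python3 -m jog '{"offset":[[-0.01,0,0],[-0.0215,0,0],[-0.0215,0,0],[-0.0215,0,0.02],[-0.0215,0,0.04],[-0.0215,0,0.06],[-0.0215,0,0.085],[-0.0215,0,0.085]],"turn":[[0,0,0],[0,0,0],[0,0,0],[0,0,0],[0,0,0],[0,0,0],[0,0,0],[0,0,0]],"jaw":[40,40,40,40,40,40,40,40]}' 40
python3 box.py w16 220 220 200 140
```

```text
time: 29.68
eef_pos: [494.6, -154.1, 171.4]
tcp_rot: [-0.693, 0.136, 0.694, 0.137]
contact_force: [0.4, -0.2, -1.1]
finger_gap: 0.497
scale 3.0 [ 494.63413292 -154.13254151  171.40426642] 29.675
```

View pics/w16.png

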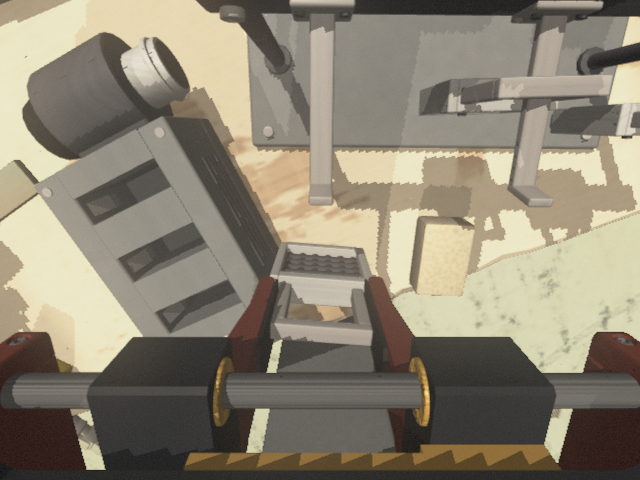

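View pics/w16z.png

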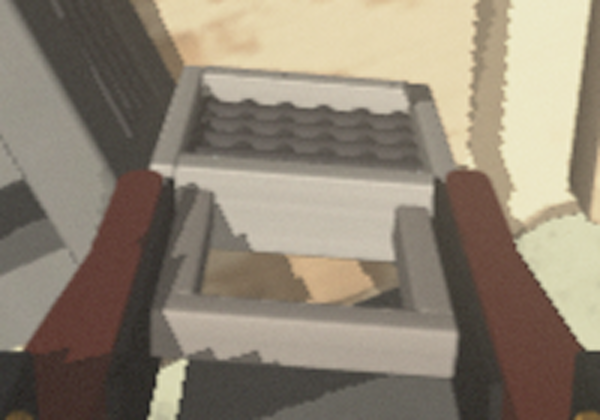

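Run:
```python
from meas import *
z0=171.4-84.4
for Z,l in ((104,[(170,308),(455,321)]),(104,[(182,348),(452,376)]),(64,[(180,162),(433,182)]),(64,[(200,67),(412,86)])):
    s=M(3,220,220,l,z0+Z); print(s.mean(0).round(1),np.linalg.norm(s[0]-s[1]).round(1),ang(s[0]-s[1]))
```

```text
[ 498.  -156.1  191. ] 40.0 64.77
[ 490.6 -153.8  191. ] 38.7 60.89
[ 501.5 -156.7  151. ] 44.5 62.82
[ 518.  -163.4  151. ] 36.2 62.33
```

Run:
```python
from h import *
go((545,-54,250),np.radians(-85))
```

```text
offset [-0.0782 -0.1118 -0.0072] turn [-0.4754 -0.0007  0.0006] rows>= 2.545482690828516
```

```bash
python3 -m jog '{"offset":[[-0.04,0,0],[-0.078,0,0],[-0.078,-0.04,-0.003],[-0.078,-0.08,-0.005],[-0.078,-0.112,-0.007],[-0.078,-0.112,-0.007],[-0.078,-0.112,-0.007],[-0.078,-0.112,-0.007]],"turn":[[0,0,0],[-0.1,0,0],[-0.25,0,0],[-0.4,0,0],[-0.475,0,0],[-0.475,0,0],[-0.475,0,0],[-0.475,0,0]],"jaw":[40,40,40,40,40,40,40,40]}' 60
python3 box.py w17 220 60 200 290
```

```text
time: 30.72
eef_pos: [544.9, -54.6, 249.6]
tcp_rot: [0.707, 0.03, -0.706, 0.03]
contact_force: [-0.0, -0.0, -1.4]
finger_gap: 0.498
scale 2.0689655172413794 [544.9186855  -54.61074629 249.6461436 ] 30.725
```

View pics/w17z.png

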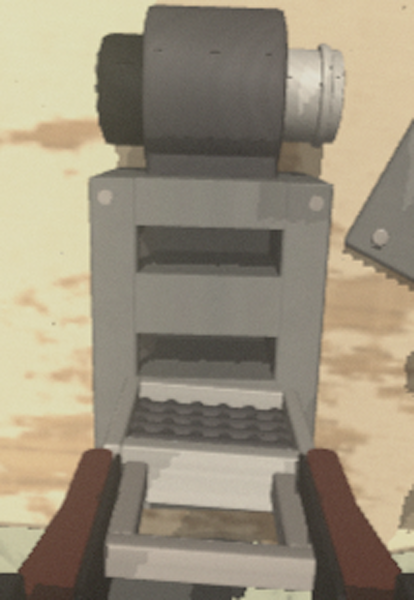

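Run:
```python
from meas import *
z0=249.6-84.4; k=600/290
for Z,l in ((104,[(107,545),(315,549)]),(104,[(112,585),(313,590)]),(64,[(122,447),(296,451)]),(64,[(140,381),(284,391)])):
    s=M(k,220,60,l,z0+Z); print(s.mean(0).round(1),np.linalg.norm(s[0]-s[1]).round(1),ang(s[0]-s[1]))
print(Ro.from_quat(r.get_state()["tcp_rot"]).as_matrix().round(4)[:,1])
corners(k,220,60,[(90,178),(331,182),(331,182),(90,178)])
s=M(k,220,60,[(137,226),(282,230),(138,333),(276,338)],96); print(s.round(1).tolist(),ang(s[0]-s[1]),ang(s[2]-s[3]))
f=cv2.imread("pics/w17.png"); cv2.imwrite("pics/w17y.png",cv2.resize(f[240:350,220:420],(0,0),fx=4,fy=4,interpolation=cv2.INTER_CUBIC))
```

```text
[549.2 -53.7 269.2] 42.2 93.63
[539.7 -54.8 269.2] 41.6 93.23
[552.7 -53.  229.2] 44.2 93.45
[569.7 -52.3 229.2] 35.7 90.67
[ 8.510e-02 -9.964e-01 -4.000e-04]
box [610.6 -48.5  96. ] [np.float64(0.0), np.float64(97.5), np.float64(0.0), np.float64(97.5)] 3.950000000000003 3.950000000000003 0.0 0.0
[[589.7, -19.9, 96.0], [593.2, -79.6, 96.0], [544.1, -22.8, 96.0], [546.9, -82.4, 96.0]] 93.31 92.73
```

View pics/w17y.png

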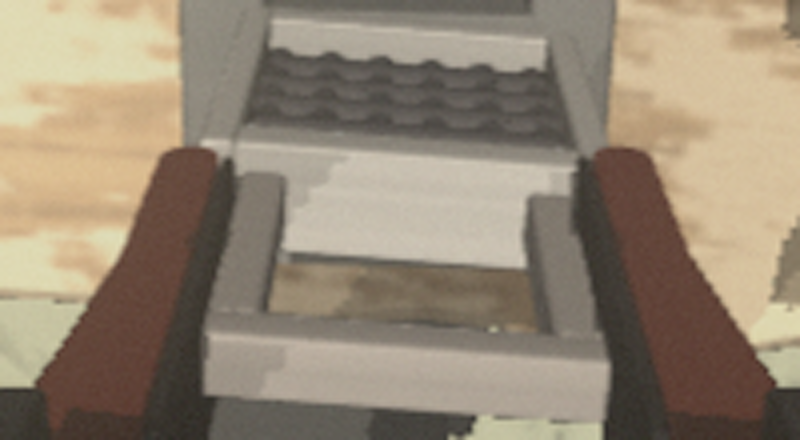

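Run:
```python
from h import *
go((581.8,-50.8,192),np.radians(-85))
```

```text
offset [ 0.0577 -0.0006 -0.0371] turn [-0.002  -0.0005  0.0004] rows>= 1.0976883853914314
```

```bash
python3 -m jog '{"offset":[[0.0,0,-0.02],[0.02,-0.0006,-0.037],[0.045,-0.0006,-0.037],[0.0577,-0.0006,-0.037],[0.0577,-0.0006,-0.037],[0.0577,-0.0006,-0.037]],"turn":[[0,0,0],[0,0,0],[0,0,0],[0,0,0],[0,0,0],[0,0,0]],"jaw":[40,40,40,40,40,40]}' 60
python3 box.py w18 200 150 240 200
python3 - <<'E'
from h import *
f=r.grab_frame("scene"); cv2.imwrite("pics/s18.png",cv2.resize(f[160:330,220:420,::-1],(0,0),fx=4,fy=4,interpolation=cv2.INTER_CUBIC)[:600])
E
```

```text
time: 31.52
eef_pos: [582.3, -50.2, 192.9]
tcp_rot: [0.707, 0.031, -0.706, 0.03]
contact_force: [0.6, 0.0, -0.8]
finger_gap: 0.497
scale 2.5 [582.29711784 -50.16730348 192.88269444] 31.525
```

View pics/w18z.png

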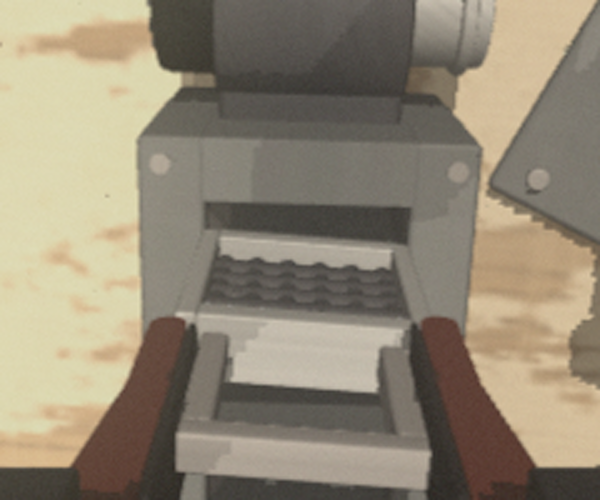

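View pics/s18.png

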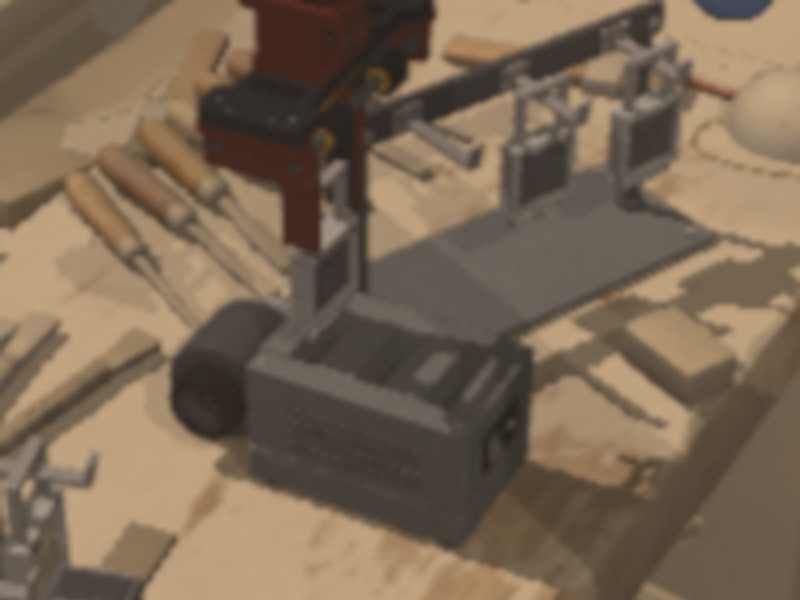

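Run:
```python
from meas import *
z0=192.9-84.4; k=2.5
for Z,l in ((104+z0,[(176,436),(430,452)]),(64+z0,[(185,315),(411,325)]),(96,[(205,202),(411,208)]),(96,[(140,140),(481,147)])):
    s=M(k,200,150,l,Z); print(s.round(1).tolist(),s.mean(0).round(1),np.linalg.norm(s[0]-s[1]).round(1),ang(s[0]-s[1]))
go((581.5,-50.8,176),np.radians(-84))
```

```text
[[584.8, -27.6, 212.5], [585.4, -70.5, 212.5]] [585.1 -49.1 212.5] 42.9 90.82
[[588.6, -23.8, 172.5], [590.4, -71.4, 172.5]] [589.5 -47.6 172.5] 47.6 92.18
[[589.9, -19.8, 96.0], [593.2, -80.1, 96.0]] [591.5 -49.9  96. ] 60.4 93.2
[[606.8, -0.3, 96.0], [613.2, -97.8, 96.0]] [610. -49.  96.] 97.8 93.74
offset [0.0171 0.0007 0.001 ] turn [-0.0181 -0.0023  0.0002] rows>= 0.27382148678479284
```

Run:
```python
from h import *
go((582.5,-51.3,176),np.radians(-83.7))
```

```text
offset [0.0171 0.0012 0.    ] turn [-0.0233 -0.0023  0.0002] rows>= 0.27391389966419577
```

```bash
python3 -m jog '{"offset":[[0,0.0012,0],[0.008,0.0012,0],[0.014,0.0012,0],[0.018,0.0012,0],[0.023,0.0012,0],[0.028,0.0012,0]],"turn":[[-0.023,0,0],[-0.023,0,0],[-0.023,0,0],[-0.023,0,0],[-0.023,0,0],[-0.023,0,0]],"jaw":[40,40,40,40,40,40]}' 60
python3 box.py w19 200 150 240 200
```

```text
time: 32.38
eef_pos: [582.1, -51.1, 163.7]
tcp_rot: [0.706, 0.039, -0.706, 0.039]
contact_force: [0.6, 0.0, -2.0]
finger_gap: 0.495
scale 2.5 [582.11486693 -51.07761152 163.6801592 ] 32.375
```

View pics/w19z.png

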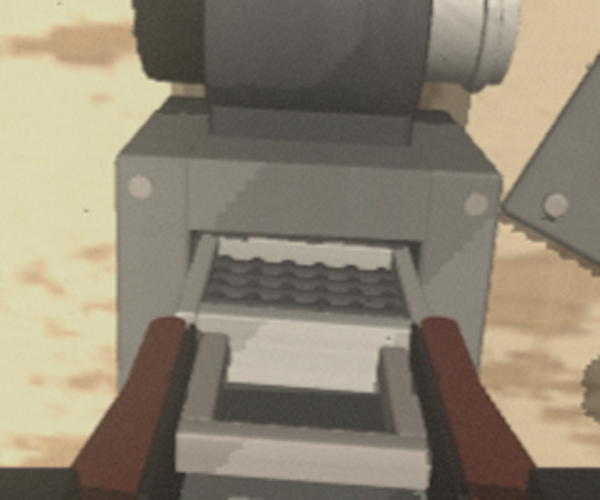

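```bash
python3 -m jog '{"offset":[[0.008,0,0],[0.016,0,0],[0.022,0,0],[0.028,0,0],[0.034,0,0],[0.04,0,0],[0.04,0,0]],"turn":[[0,0,0],[0,0,0],[0,0,0],[0,0,0],[0,0,0],[0,0,0],[0,0,0]],"jaw":[40,40,40,40,40,40,40]}' 60
python3 -m jog '{"offset":[[0.003,0,0],[0.006,0,0],[0.008,0,0],[0.008,0,0]],"turn":[[0,0,0],[0,0,0],[0,0,0],[0,0,0]],"jaw":[40,40,40,40]}' 60
```

```text
time: 33.3
eef_pos: [582.0, -51.8, 123.0]
tcp_rot: [0.706, 0.039, -0.706, 0.039]
contact_force: [2.8, -4.9, -6.2]
finger_gap: 0.494
time: 33.8
eef_pos: [582.4, -51.8, 116.5]
tcp_rot: [0.706, 0.039, -0.706, 0.039]
contact_force: [-1.4, -4.6, 7.2]
finger_gap: 0.494
```

```bash
python3 -m jog '{"offset":[[0.001,0,0],[0.001,0,0],[0.002,0,0],[0.002,0,0]],"turn":[[0,0,0],[0,0,0],[0,0,0],[0,0,0]],"jaw":[40,40,40,40]}' 60
python3 box.py w20 200 150 240 200
```

```text
time: 34.3
eef_pos: [582.9, -51.8, 116.3]
tcp_rot: [0.707, 0.039, -0.705, 0.039]
contact_force: [-5.7, -4.9, 22.5]
finger_gap: 0.496
scale 2.5 [582.92600171 -51.80195927 116.3284401 ] 34.3
```

View pics/w20z.png

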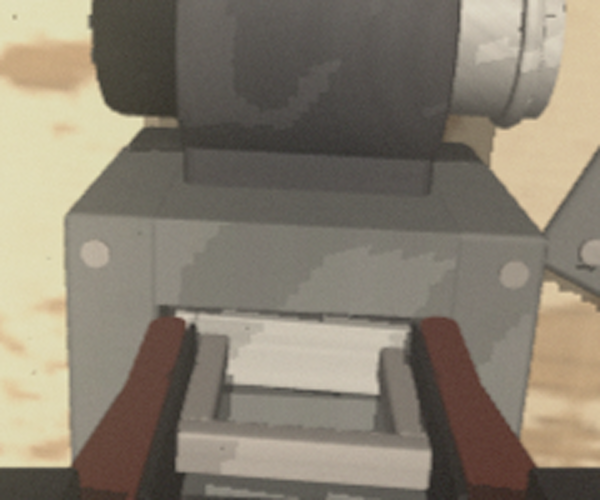

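```bash
python3 -m jog '{"offset":[[-0.002,0,0],[-0.002,0,0],[-0.002,0,0],[-0.002,0,0],[-0.02,0,0],[-0.05,0,0],[-0.1,0,0],[-0.13,0,0]],"turn":[[0,0,0],[0,0,0],[0,0,0],[0,0,0],[0,0,0],[0,0,0],[0,0,0],[0,0,0]],"jaw":[66,66,66,66,66,66,66,70]}' 40
python3 box.py w21 200 100 240 200
python3 - <<'E'
from h import *
go((550.4,-275.2,250),np.radians(-112.2))
E
```

```text
time: 35.35
eef_pos: [582.9, -51.2, 247.7]
tcp_rot: [0.708, 0.039, -0.705, 0.039]
contact_force: [-0.5, 0.5, 0.3]
finger_gap: 0.694
scale 2.5 [582.87977562 -51.16056209 247.74173012] 35.35
offset [0.001  0.2187 0.0585] turn [ 0.4973 -0.0094  0.001 ] rows>= 3.6231029485018653
```

View pics/w21z.png

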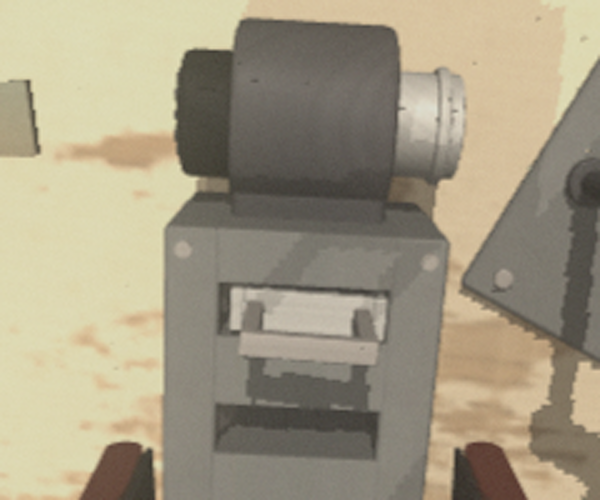

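```bash
python3 -m jog '{"offset":[[0.001,0.219,0.058],[0.001,0.219,0.058],[0.001,0.219,0.058],[0.001,0.219,0.058],[0.001,0.219,0.058],[0.001,0.219,0.058],[0.001,0.219,0.058]],"turn":[[0.497,-0.005,0],[0.497,-0.005,0],[0.497,-0.005,0],[0.497,-0.005,0],[0.497,-0.005,0],[0.497,-0.005,0],[0.497,-0.005,0]],"jaw":[70,70,70,70,70,70,70]}' 40
python3 box.py w22 220 180 300 140
```

```text
time: 36.28
eef_pos: [548.5, -273.9, 243.0]
tcp_rot: [-0.692, 0.135, 0.696, 0.136]
contact_force: [0.3, 0.2, -0.1]
finger_gap: 0.698
scale 2.0 [ 548.53789298 -273.89751169  243.01577926] 36.275
```

View pics/w22z.png

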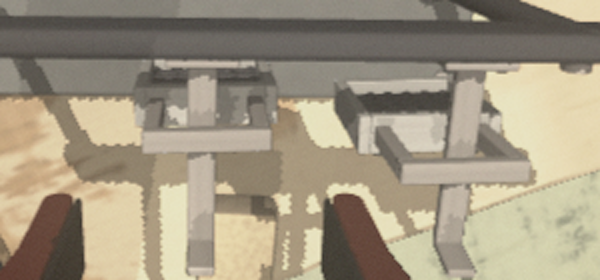

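Run:
```python
from meas import *
s=M(2,220,180,[(143,151),(270,149),(143,131),(270,129)],171); print(s.round(1).tolist(),np.linalg.norm(s[0]-s[1]),ang(s[0]-s[1]),ang(s[2]-s[3]))
go(np.r_[s.mean(0)[:2],149.5],np.radians(-112.2+1))
```

```text
[[555.8, -254.6, 171.0], [540.4, -294.4, 171.0], [562.3, -257.4, 171.0], [547.1, -296.9, 171.0]] 42.69951843416643 68.84 68.83
offset [ 0.0935  0.0007 -0.0038] turn [-0.0155  0.0045 -0.0003] rows>= 1.4974618110961515
```

```bash
python3 -m jog '{"offset":[[0.05,0.0007,-0.003],[0.08,0.0007,-0.004],[0.0935,0.0007,-0.004],[0.0935,0.0007,-0.004],[0.0935,0.0007,-0.004],[0.0935,0.0007,-0.004],[0.0935,0.0007,-0.004],[0.0935,0.0007,-0.004]],"turn":[[-0.0155,0.0045,0],[-0.0155,0.0045,0],[-0.0155,0.0045,0],[-0.0155,0.0045,0],[-0.0155,0.0045,0],[-0.0155,0.0045,0],[-0.0155,0.0045,0],[-0.0155,0.0045,0]],"jaw":[70,70,70,70,40,40,40,40]}' 60
python3 -m jog '{"offset":[[0,0,0],[0,0,0],[0,0,0],[0,0,0]],"turn":[[0,0,0],[0,0,0],[0,0,0],[0,0,0]],"jaw":[40,40,40,40]}' 60
python3 -m jog '{"offset":[[-0.01,0,0],[-0.0215,0,0],[-0.0215,0,0],[-0.0215,0,0.02],[-0.0215,0,0.04],[-0.0215,0,0.06],[-0.0215,0,0.085],[-0.0215,0,0.085]],"turn":[[0,0,0],[0,0,0],[0,0,0],[0,0,0],[0,0,0],[0,0,0],[0,0,0],[0,0,0]],"jaw":[40,40,40,40,40,40,40,40]}' 60
python3 box.py w23 220 180 200 170
```

```text
time: 37.33
eef_pos: [552.1, -277.5, 150.6]
tcp_rot: [0.696, -0.131, -0.694, -0.13]
contact_force: [0.3, 1.0, 6.5]
finger_gap: 0.493
time: 37.83
eef_pos: [552.1, -277.5, 150.6]
tcp_rot: [0.696, -0.131, -0.694, -0.13]
contact_force: [0.3, 0.3, 6.9]
finger_gap: 0.493
time: 38.83
eef_pos: [470.6, -245.6, 170.6]
tcp_rot: [-0.694, 0.131, 0.696, 0.131]
contact_force: [-0.3, 0.6, -1.7]
finger_gap: 0.492
scale 3.0 [ 470.62029925 -245.63306726  170.62257514] 38.825
```

View pics/w23z.png

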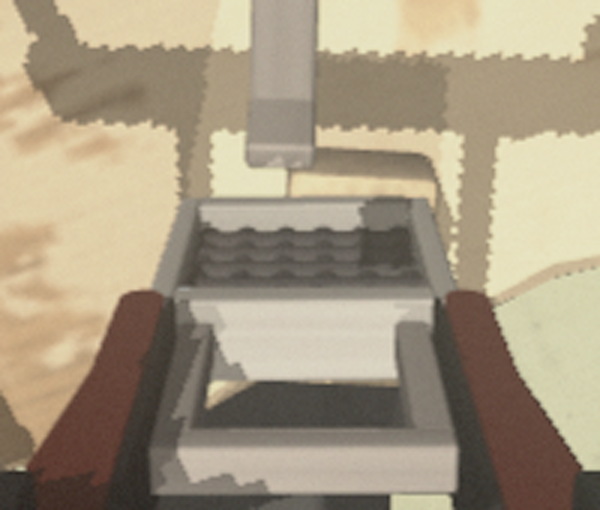

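Run:
```python
from h import *
go((538,-53,245),np.radians(-87))
```

```text
offset [-0.0741 -0.2041  0.0088] turn [-4.243e-01 -2.000e-04 -5.000e-04] rows>= 3.476299032864388
```

```bash
python3 -m jog '{"offset":[[-0.05,0,0],[-0.074,-0.03,0.009],[-0.074,-0.08,0.009],[-0.074,-0.13,0.009],[-0.074,-0.18,0.009],[-0.074,-0.204,0.009],[-0.074,-0.204,0.009],[-0.074,-0.204,0.009]],"turn":[[0,0,0],[-0.08,0,0],[-0.18,0,0],[-0.28,0,0],[-0.38,0,0],[-0.424,0,0],[-0.424,0,0],[-0.424,0,0]],"jaw":[40,40,40,40,40,40,40,40]}' 60
python3 box.py w24 200 80 240 270
```

```text
time: 39.88
eef_pos: [538.2, -53.4, 244.7]
tcp_rot: [-0.707, -0.018, 0.707, -0.019]
contact_force: [-0.0, 0.5, -1.8]
finger_gap: 0.493
scale 2.2222222222222223 [538.1581222  -53.44928025 244.69538332] 39.875
```

View pics/w24z.png

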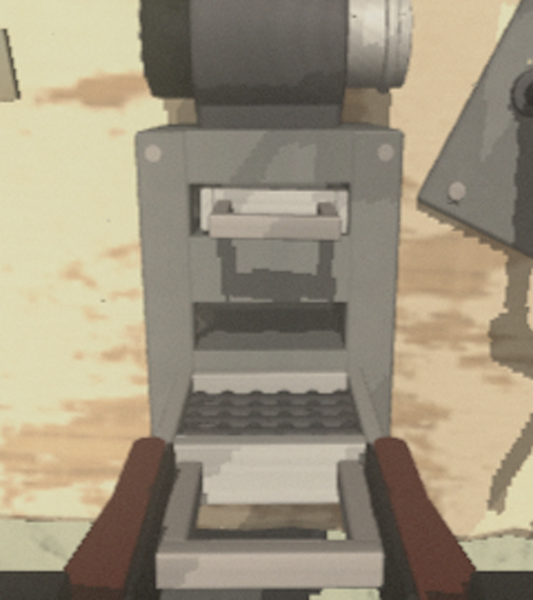

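Run:
```python
from meas import *
k=600/270;z0=244.7-83.6
for Z,l in ((104+z0,[(158,543),(383,543)]),(104+z0,[(160,587),(381,585)]),(96,[(191,302),(345,302)]),(96,[(190,184),(349,184)]),(96,[(136,131),(403,131)])):
    s=M(k,200,80,l,Z); print(s.round(1).tolist(),s.mean(0).round(1),np.linalg.norm(s[0]-s[1]).round(1),ang(s[0]-s[1]))
go((538,-53,245),np.radians(-87))
```

```text
[[541.9, -31.4, 265.1], [544.1, -73.6, 265.1]] [543.  -52.5 265.1] 42.2 92.93
[[532.3, -31.9, 265.1], [534.9, -74.1, 265.1]] [533.6 -53.  265.1] 42.3 93.53
[[544.2, -21.5, 96.0], [547.4, -82.0, 96.0]] [545.8 -51.7  96. ] 60.6 92.95
[[589.9, -20.1, 96.0], [593.0, -79.8, 96.0]] [591.5 -50.   96. ] 59.7 92.95
[[608.1, 0.1, 96.0], [613.2, -98.0, 96.0]] [610.6 -49.   96. ] 98.2 92.95
offset [-0.0003 -0.0007 -0.0001] turn [-0.0013  0.0003 -0.0006] rows>= 0.012836483954997233
```

```bash
python3 -m jog '{"offset":[[0.02,0,0.0025],[0.045,0,0.0025],[0.06,0,0.0025],[0.065,0,0.0025],[0.07,0,0.0025],[0.076,0,0.0025],[0.082,0,0.0025],[0.082,0,0.0025]],"turn":[[0,0,0],[0,0,0],[0,0,0],[0,0,0],[0,0,0],[0,0,0],[0,0,0],[0,0,0]],"jaw":[40,40,40,40,40,40,40,40]}' 60
python3 box.py w25 200 80 240 270
```

```text
time: 40.92
eef_pos: [535.7, -53.1, 162.6]
tcp_rot: [0.707, 0.018, -0.707, 0.019]
contact_force: [1.9, 1.1, -3.1]
finger_gap: 0.495
scale 2.2222222222222223 [535.73748005 -53.06664509 162.61600427] 40.925
```

View pics/w25z.png

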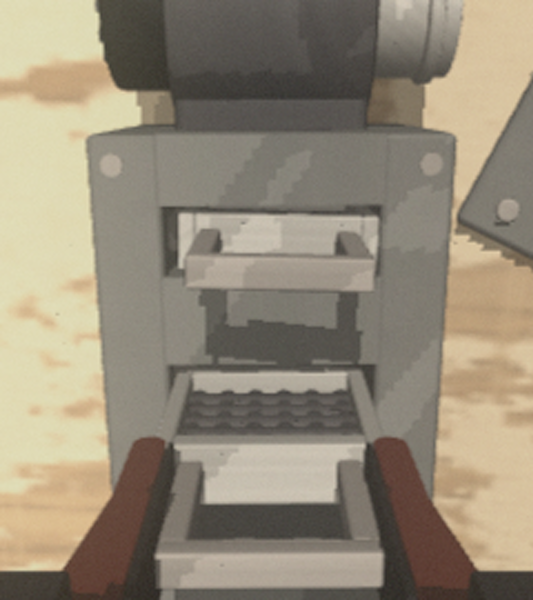

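Entering cleanly; press down.

```bash
python3 -m jog '{"offset":[[0.008,0,0],[0.016,0,0],[0.022,0,0],[0.028,0,0],[0.034,0,0],[0.04,0,0],[0.04,0,0]],"turn":[[0,0,0],[0,0,0],[0,0,0],[0,0,0],[0,0,0],[0,0,0],[0,0,0]],"jaw":[40,40,40,40,40,40,40]}' 60
python3 -m jog '{"offset":[[0.003,0,0],[0.006,0,0],[0.008,0,0],[0.009,0,0]],"turn":[[0,0,0],[0,0,0],[0,0,0],[0,0,0]],"jaw":[40,40,40,40]}' 60
```

```text
time: 41.85
eef_pos: [535.8, -53.8, 121.9]
tcp_rot: [0.707, 0.018, -0.707, 0.019]
contact_force: [2.8, -4.6, -6.5]
finger_gap: 0.496
time: 42.35
eef_pos: [536.4, -53.9, 115.5]
tcp_rot: [0.707, 0.018, -0.706, 0.019]
contact_force: [-6.4, -3.6, 28.8]
finger_gap: 0.494
```

```bash
python3 -m jog '{"offset":[[-0.002,0,0],[-0.002,0,0],[-0.002,0,0],[-0.002,0,0],[-0.02,0,0],[-0.05,0,0],[-0.1,0,0],[-0.13,0,0]],"turn":[[0,0,0],[0,0,0],[0,0,0],[0,0,0],[0,0,0],[0,0,0],[0,0,0],[0,0,0]],"jaw":[66,66,66,66,66,66,66,70]}' 40
python3 box.py w26 200 80 240 270
python3 - <<'E'
from h import *
go((507,-352.8,250),np.radians(-112.2))
E
```

```text
time: 43.35
eef_pos: [536.2, -53.1, 247.4]
tcp_rot: [0.708, 0.018, -0.706, 0.019]
contact_force: [0.3, -0.2, -0.3]
finger_gap: 0.693
scale 2.2222222222222223 [536.21482401 -53.14452183 247.37423525] 43.35
offset [0.0008 0.2974 0.0465] turn [ 4.398e-01 -8.600e-03  1.000e-04] rows>= 4.816918523852721
```

View pics/w26z.png

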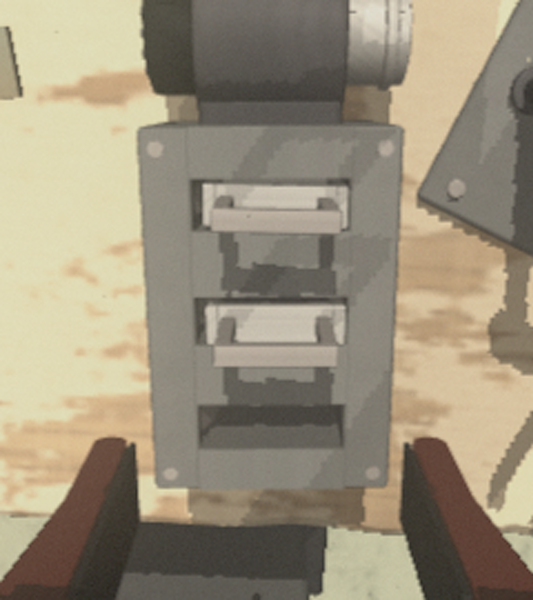

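```bash
python3 -m jog '{"offset":[[0.001,0.297,0.046],[0.001,0.297,0.046],[0.001,0.297,0.046],[0.001,0.297,0.046],[0.001,0.297,0.046],[0.001,0.297,0.046],[0.001,0.297,0.046],[0.001,0.297,0.046]],"turn":[[0.44,-0.004,0],[0.44,-0.004,0],[0.44,-0.004,0],[0.44,-0.004,0],[0.44,-0.004,0],[0.44,-0.004,0],[0.44,-0.004,0],[0.44,-0.004,0]],"jaw":[70,70,70,70,70,70,70,70]}' 40
python3 box.py w27 220 180 300 140
```

```text
time: 44.4
eef_pos: [505.1, -350.7, 243.1]
tcp_rot: [-0.692, 0.136, 0.695, 0.136]
contact_force: [-0.3, 0.3, -0.1]
finger_gap: 0.695
scale 2.0 [ 505.12458873 -350.67947876  243.09489202] 44.4
```

View pics/w27z.png

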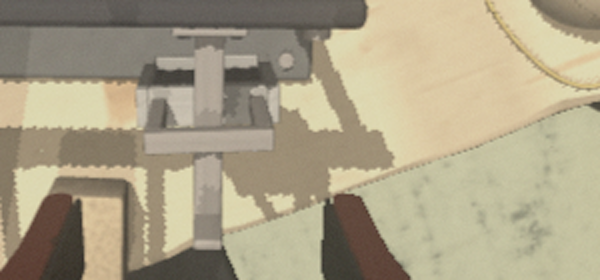

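Run:
```python
from meas import *
s=M(2,220,180,[(146,152),(273,149),(146,132),(273,129)],171); print(s.round(1).tolist(),np.linalg.norm(s[0]-s[1]),ang(s[0]-s[1]),ang(s[2]-s[3]))
go(np.r_[s.mean(0)[:2],149.5],np.radians(-180+ang(s[0]-s[1])))
```

```text
[[511.7, -332.2, 171.0], [496.6, -372.2, 171.0], [518.2, -335.1, 171.0], [503.2, -374.7, 171.0]] 42.731237817792994 69.28 69.27
offset [ 0.0937  0.0017 -0.0034] turn [-0.0244  0.0039 -0.0011] rows>= 1.4997598824226033
```

```bash
python3 -m jog '{"offset":[[0.05,0.0017,-0.003],[0.08,0.0017,-0.0035],[0.0937,0.0017,-0.0035],[0.0937,0.0017,-0.0035],[0.0937,0.0017,-0.0035],[0.0937,0.0017,-0.0035],[0.0937,0.0017,-0.0035],[0.0937,0.0017,-0.0035]],"turn":[[-0.024,0.004,-0.001],[-0.024,0.004,-0.001],[-0.024,0.004,-0.001],[-0.024,0.004,-0.001],[-0.024,0.004,-0.001],[-0.024,0.004,-0.001],[-0.024,0.004,-0.001],[-0.024,0.004,-0.001]],"jaw":[70,70,70,70,40,40,40,40]}' 60
python3 -m jog '{"offset":[[0,0,0],[0,0,0],[0,0,0],[0,0,0]],"turn":[[0,0,0],[0,0,0],[0,0,0],[0,0,0]],"jaw":[40,40,40,40]}' 60
python3 -m jog '{"offset":[[-0.01,0,0],[-0.0215,0,0],[-0.0215,0,0],[-0.0215,0,0.02],[-0.0215,0,0.04],[-0.0215,0,0.06],[-0.0215,0,0.085],[-0.0215,0,0.085]],"turn":[[0,0,0],[0,0,0],[0,0,0],[0,0,0],[0,0,0],[0,0,0],[0,0,0],[0,0,0]],"jaw":[40,40,40,40,40,40,40,40]}' 60
python3 box.py w28 220 180 200 170
python3 - <<'E'
from h import *
go((495,-55,245),np.radians(-87))
E
```

```text
time: 45.45
eef_pos: [507.8, -355.4, 150.5]
tcp_rot: [0.696, -0.128, -0.695, -0.128]
contact_force: [-0.4, 0.4, 5.8]
finger_gap: 0.498
time: 45.95
eef_pos: [507.8, -355.4, 150.5]
tcp_rot: [0.696, -0.128, -0.695, -0.128]
contact_force: [0.1, 1.0, 6.9]
finger_gap: 0.495
time: 46.95
eef_pos: [426.3, -324.0, 170.4]
tcp_rot: [-0.695, 0.128, 0.696, 0.128]
contact_force: [0.6, -0.4, -1.2]
finger_gap: 0.495
scale 3.0 [ 426.27334623 -323.96988462  170.44228336] 46.95
offset [-0.0743 -0.276   0.0331] turn [-4.166e-01 -3.000e-04 -3.000e-04] rows>= 4.604371960362656
```

View pics/w28z.png

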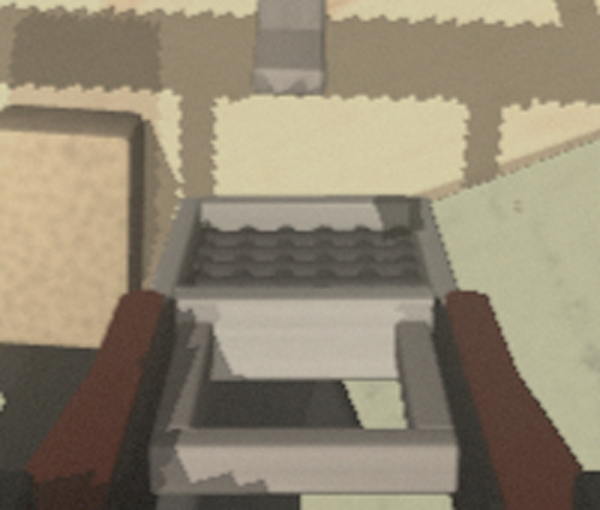

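```bash
python3 -m jog '{"offset":[[-0.05,0,0.01],[-0.074,-0.04,0.033],[-0.074,-0.1,0.033],[-0.074,-0.155,0.033],[-0.074,-0.21,0.033],[-0.074,-0.276,0.033],[-0.074,-0.276,0.033],[-0.074,-0.276,0.033]],"turn":[[0,0,0],[-0.08,0,0],[-0.18,0,0],[-0.28,0,0],[-0.38,0,0],[-0.417,0,0],[-0.417,0,0],[-0.417,0,0]],"jaw":[40,40,40,40,40,40,40,40]}' 60
python3 -m jog '{"offset":[[0,0,0]],"turn":[[0,0,0]],"jaw":[40]}' 60
python3 box.py w29 200 80 240 270
```

```text
time: 48.0
eef_pos: [495.7, -54.7, 244.6]
tcp_rot: [0.707, 0.019, -0.707, 0.02]
contact_force: [-0.6, -1.2, -1.7]
finger_gap: 0.497
time: 48.12
eef_pos: [495.0, -56.0, 244.5]
tcp_rot: [-0.707, -0.018, 0.707, -0.018]
contact_force: [0.6, 0.1, -1.2]
finger_gap: 0.496
scale 2.2222222222222223 [495.00054287 -56.02625324 244.54209242] 48.125
```

View pics/w29z.png

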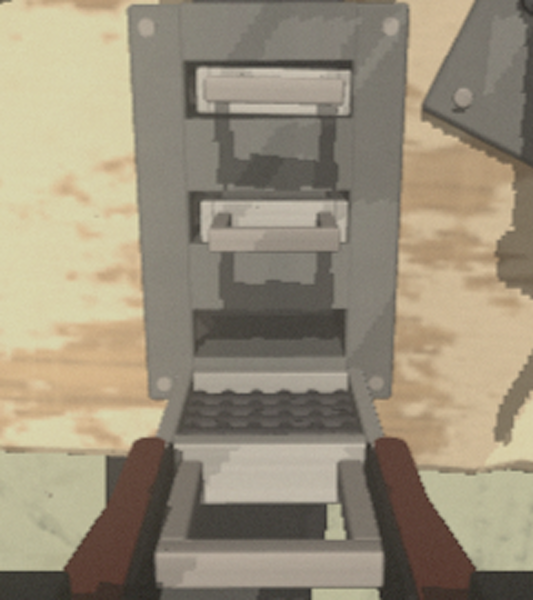

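Run:
```python
from meas import *
k=600/270;z0=244.5-83.5
for Z,l in ((104+z0,[(158,543),(383,543)]),(104+z0,[(160,587),(381,585)]),(96,[(193,309),(346,309)]),(96,[(188,191),(349,191)]),(96,[(184,62),(353,62)])):
    s=M(k,200,80,l,Z); print(s.round(1).tolist(),s.mean(0).round(1),np.linalg.norm(s[0]-s[1]).round(1),ang(s[0]-s[1]))
go((490,-55.7,162),np.radians(-87))
```

```text
[[498.8, -34.0, 265.0], [501.0, -76.2, 265.0]] [499.9 -55.1 265. ] 42.2 92.95
[[489.2, -34.5, 265.0], [491.8, -76.7, 265.0]] [490.5 -55.6 265. ] 42.3 93.55
[[498.3, -24.9, 96.0], [501.4, -85.1, 96.0]] [499.9 -55.   96. ] 60.4 92.96
[[544.1, -22.0, 96.0], [547.3, -82.5, 96.0]] [545.7 -52.3  96. ] 60.6 92.96
[[589.7, -19.7, 96.0], [592.8, -80.1, 96.0]] [591.2 -49.9  96. ] 60.5 92.96
offset [ 0.0826 -0.0008  0.0049] turn [-0.001   0.0001 -0.0005] rows>= 1.3232940517205052
```

```bash
python3 -m jog '{"offset":[[0.02,0,0.0052],[0.045,0,0.0052],[0.06,0,0.0052],[0.065,0,0.0052],[0.07,0,0.0052],[0.076,0,0.0052],[0.0825,0,0.0052],[0.0825,0,0.0052]],"turn":[[-0.001,0,0],[-0.001,0,0],[-0.001,0,0],[-0.001,0,0],[-0.001,0,0],[-0.001,0,0],[-0.001,0,0],[-0.001,0,0]],"jaw":[40,40,40,40,40,40,40,40]}' 60
python3 box.py w30 200 80 240 270
```

```text
time: 49.18
eef_pos: [489.9, -55.3, 161.8]
tcp_rot: [-0.707, -0.019, 0.707, -0.019]
contact_force: [-0.4, 0.6, -1.8]
finger_gap: 0.493
scale 2.2222222222222223 [489.85830564 -55.26654266 161.77727361] 49.175
```

View pics/w30z.png

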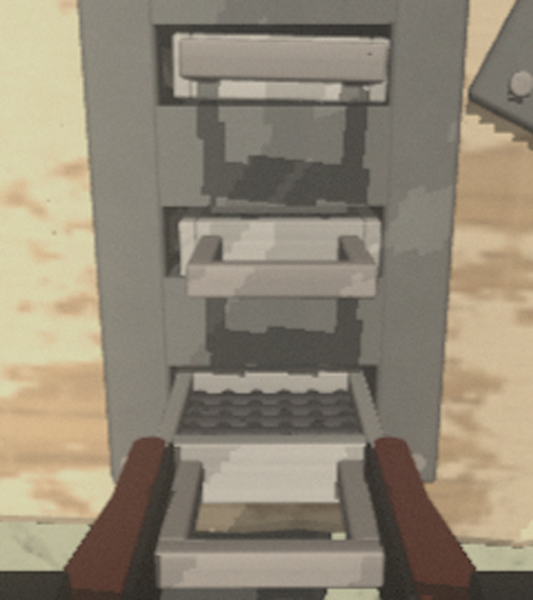

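```bash
python3 -m jog '{"offset":[[0.008,0.0005,0],[0.016,0.0005,0],[0.022,0.0005,0],[0.028,0.0005,0],[0.034,0.0005,0],[0.039,0.0005,0],[0.039,0.0005,0]],"turn":[[0,0,0],[0,0,0],[0,0,0],[0,0,0],[0,0,0],[0,0,0],[0,0,0]],"jaw":[40,40,40,40,40,40,40]}' 60
python3 -m jog '{"offset":[[0.003,0,0],[0.006,0,0],[0.008,0,0],[0.009,0,0]],"turn":[[0,0,0],[0,0,0],[0,0,0],[0,0,0]],"jaw":[40,40,40,40]}' 60
```

```text
time: 50.1
eef_pos: [490.0, -56.4, 122.3]
tcp_rot: [0.707, 0.019, -0.707, 0.02]
contact_force: [0.7, -5.7, -4.4]
finger_gap: 0.494
time: 50.6
eef_pos: [490.7, -56.4, 115.3]
tcp_rot: [0.707, 0.019, -0.706, 0.02]
contact_force: [-5.6, -5.1, 28.7]
finger_gap: 0.492
```

Bottomed at the home height. Release, withdraw, look at everything.

```bash
python3 -m jog '{"offset":[[-0.002,0,0],[-0.002,0,0],[-0.002,0,0],[-0.002,0,0],[-0.02,0,0],[-0.05,0,0],[-0.1,0,0],[-0.13,0,0]],"turn":[[0,0,0],[0,0,0],[0,0,0],[0,0,0],[0,0,0],[0,0,0],[0,0,0],[0,0,0]],"jaw":[66,66,66,66,66,66,66,70]}' 40
python3 -m jog '{"offset":[[-0.04,0,0.05],[-0.08,0,0.1],[-0.08,0,0.1],[-0.08,0,0.1]],"turn":[[0,0,0],[0,0,0],[0,0,0],[0,0,0]],"jaw":[70,70,70,70]}' 40
python3 - <<'E'
from h import *
cv2.imwrite("pics/w31.png",r.grab_frame("wrist")[:,:,::-1])
f=r.grab_frame("scene"); cv2.imwrite("pics/s31.png",cv2.resize(f[140:420,120:420,::-1],(0,0),fx=2.1,fy=2.1,interpolation=cv2.INTER_CUBIC))
f=r.grab_frame("top"); cv2.imwrite("pics/t31.png",cv2.resize(f[130:290,140:480,::-1],(0,0),fx=2.3,fy=2.3,interpolation=cv2.INTER_CUBIC))
E
```

```text
time: 51.6
eef_pos: [490.4, -55.8, 246.1]
tcp_rot: [0.708, 0.019, -0.706, 0.019]
contact_force: [0.9, -0.6, -0.9]
finger_gap: 0.696
time: 52.1
eef_pos: [390.4, -61.2, 324.1]
tcp_rot: [0.707, 0.019, -0.706, 0.019]
contact_force: [-0.7, 0.3, -0.0]
finger_gap: 0.701
```

View pics/w31.png

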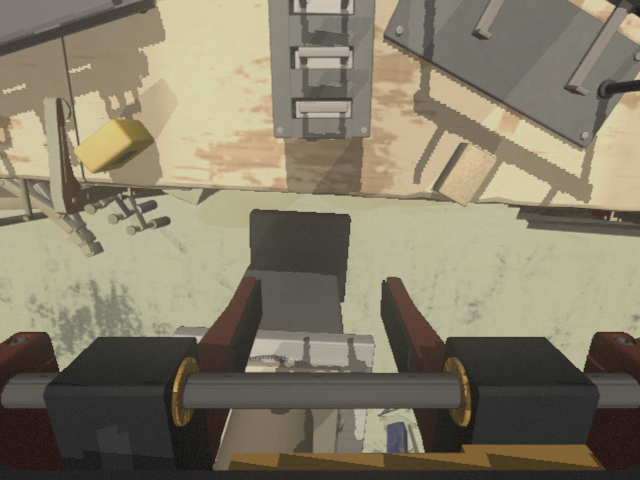

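View pics/s31.png

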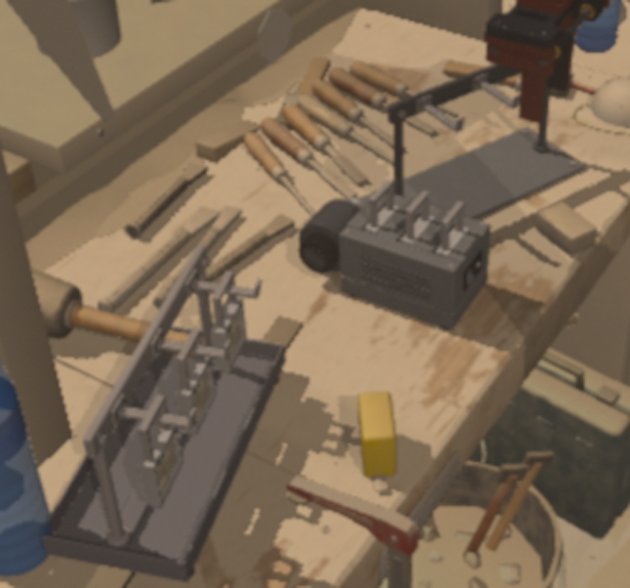

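View pics/t31.png

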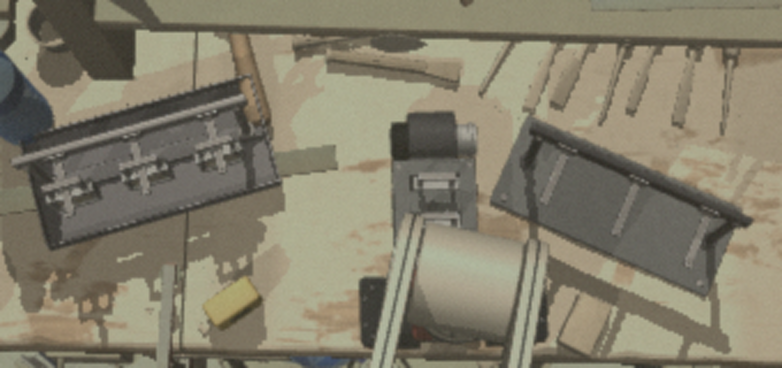

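```bash
python3 -c "
from plant import r
print(r.get_state()['time'], r.hand_in())"
```

```text
the job is handed in; nothing more can be done
52.25 None
```

I moved all three used cassettes from the filter box onto wash-stand hooks 1 to 3. Then I took the three clean cassettes off the store rail and pressed one into each slot, and handed the job in at about 52 s.

**Clean cassettes:** each bottomed out firmly (22 to 29 N) at the home height. In the last wrist and top pictures their frames look flush, like the used ones they replaced.

**Used cassettes:** the pictures show all three hanging with their bails on the strips, upright.

**Bench:** the box had not shifted beyond about 1 mm each time I measured it, so if it was knocked I did not see it. The tape measure and sanding block look undisturbed by eye; I did not measure them.

**One thing off:** the first clean cassette sat turned about 5° in the grip. I gripped harder and turned the tool to compensate, and it went in without catching. No check failed.

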